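# Make up the lock-fitting and dowelling kits

### The job

Make up the kits for two jobs from the stock standing in the middle of the bench. In the three-bay plywood tray goes the lock-fitting kit: the tape measure in the longest bay, the largest hole saw in the middle bay and the smallest hole saw in the shortest bay; in the two-bay tray goes the dowelling kit: the drill guide block in the longer bay and the jar of dowels in the shorter one. Stand every piece upright on the floor of its bay, as it stood on the bench, and leave the middle-sized hole saw, the cordless drill and the timber offcut where they are.

Things in the scene. Friction and masses are not known exactly. Their poses are not given: they have to be found in the camera images.
- saw_large_mid (a point): Steel hole saw standing teeth-down: cup 57 mm in diameter, 38 mm high; on it an arbor nut 18 mm in diameter, 5 mm high; on that a bare upright shank 10 mm in diameter, 37 mm long; 80 mm tall in all. The largest of three hole saws of the same build. The point is its centre, on the axis, 40 mm above its underside (the shank runs 3 to 40 mm above the point). z up.
- saw_small_mid (a point): Steel hole saw standing teeth-down: cup 30 mm in diameter, 38 mm high; on it an arbor nut 18 mm in diameter, 5 mm high; on that a bare upright shank 10 mm in diameter, 37 mm long; 80 mm tall in all. The smallest of the three. The point is its centre, on the axis, 40 mm above its underside (the shank runs 3 to 40 mm above the point). z up.
- tape_mid (a point): A black tape measure standing upright on its base: a rounded D-shaped case 62 mm long (x), 34 mm thick (y) with flat parallel sides, 62 mm tall; the steel end hook sticks out 7 mm beyond the case at +x, 4 to 14 mm above the base. The point is the centre of the case, 31 mm above its underside. z points up.
- guide_mid (a point): An aluminium dowelling guide (drill guide block) standing on its base, with three steel-bushed holes of different sizes along its top: 70 mm long (x), 28 mm thick (y), 50 mm tall; a brass thumbscrew, 15 mm in diameter, sticks out 12 mm from its +x end at half height. The point is the centre of the block, 25 mm above its underside. z points up.
- jar_mid (a point): A clear round plastic jar of wooden dowels with a white screw lid, standing: 50 mm in diameter, the lid 51 mm in diameter and 14 mm high at the top, 66 mm tall in all. The point is its centre, on the axis, 33 mm above its underside. z points up.
- tray_lock: Three-bay plywood tray, 260 x 112 mm outside. Floor 5 mm thick; walls and dividers 6 mm thick, tops 18 mm above the bench; bays 100 mm wide inside (y). Screwed to the bench. Origin: centre of its underside; x along it, z up. Inside length and centre of the bays along x: longest 100 mm, at x = -74 mm; middle 80 mm, at +22 mm; shortest 56 mm, at +96 mm; all at y = 0.
- tray_dowel: Two-bay plywood tray, 198 x 112 mm outside. Floor 5 mm thick; walls and dividers 6 mm thick, tops 18 mm above the bench; bays 100 mm wide inside (y). Screwed to the bench. Origin: centre of its underside; x along it, z up. Inside length and centre of the bays along x: longer 108 mm, at x = -39 mm; shorter 72 mm, at +57 mm; both at y = 0.
- saw_spare_mid (a point): Steel hole saw standing teeth-down: cup 43 mm in diameter, 38 mm high; on it an arbor nut 18 mm in diameter, 5 mm high; on that a bare upright shank 10 mm in diameter, 37 mm long; 80 mm tall in all. The middle-sized of the three, not needed for either kit: it stays on the bench. The point is its centre, on the axis, 40 mm above its underside (the shank runs 3 to 40 mm above the point). z up.
- drill_mid (a point): A red and black cordless drill lying on its side, about 195 mm long (x, chuck at +x) and 205 mm wide with handle and battery (towards +y), 62 mm high. It stays where it lies. The point is on its barrel, 31 mm above the bench.
- offcut_mid (a point): A sawn timber offcut lying flat, 130 x 70 x 45 mm (x, y, z). It stays where it lies. The point is its centre.

How it is judged:
At the end, for the whole second after the job is handed in: Each of the five pieces stands upright (within 0.12 rad) and still on the floor of its own bay (within 5 mm in height, its footprint inside the bay), released; the middle-sized hole saw still stands, and it, the drill and the offcut are within 25 mm of where they were (x of tape_mid in the frame of tray_lock between -0.108 and -0.04 m and y of tape_mid in the frame of tray_lock between -0.036 and 0.036 m and z of tape_mid in the frame of tray_lock between 0.031 and 0.041 m and angle between each of tape_mid, saw_large_mid, saw_small_mid, guide_mid, jar_mid, saw_spare_mid's own z axis and vertical below 0.12 rad and linear speed of each of tape, saw_large, saw_small, guide, jar below 0.02 m/s and angular speed of each of tape, saw_large, saw_small, guide, jar below 0.2 rad/s and x of saw_large_mid in the frame of tray_lock between 0.007 and 0.037 m and y of saw_large_mid in the frame of tray_lock between -0.025 and 0.025 m and z of saw_large_mid in the frame of tray_lock between 0.04 and 0.05 m and x of saw_small_mid in the frame of tray_lock between 0.08 and 0.112 m and y of saw_small_mid in the frame of tray_lock between -0.038 and 0.038 m and z of saw_small_mid in the frame of tray_lock between 0.04 and 0.05 m and x of guide_mid in the frame of tray_dowel between -0.08 and 0.002 m and y of guide_mid in the frame of tray_dowel between -0.037 and 0.037 m and z of guide_mid in the frame of tray_dowel between 0.025 and 0.035 m and x of jar_mid in the frame of tray_dowel between 0.043 and 0.071 m and y of jar_mid in the frame of tray_dowel between -0.028 and 0.028 m and z of jar_mid in the frame of tray_dowel between 0.033 and 0.043 m and distance of each of saw_spare_mid, drill_mid, offcut_mid from where it was at the start of the episode below 0.025 m); the robot touches nothing.
It fails at once if the middle-sized hole saw was moved more than 40 mm (distance of saw_spare_mid from where it was at the start of the episode above 0.04 m).
It fails at once if the cordless drill was moved more than 40 mm (distance of drill_mid from where it was at the start of the episode above 0.04 m).
It fails at once if the timber offcut was moved more than 40 mm (distance of offcut_mid from where it was at the start of the episode above 0.04 m).
It also fails if it takes over 131 s, if anything falls off the work surface, if the arm or the gripper's body presses on something with over 40 N, if the wrist force passes 120 N, or if a joint passes its speed limit or range.

### The arm

A 6-joint arm with a two-finger parallel gripper is mounted at the origin on the work surface. World frame = base frame: x ahead of the robot, y to its left, z up, the work surface at z = 0. Lengths are in m, angles in rad, forces in N, time in s.
With the tool pointing down it reaches from about 0.25 to 0.775 m from the base axis. Payload 4 kg.
Tool frame: the origin (TCP) lies at the very end of the fingers, on their centre line; the grasp point (between the pads) lies 19 mm behind it; z points along the fingers, y is the direction in which the jaws open and shut (so a half turn about z gives the same grasp; the last joint's range is limited). The gripper opens to 94 mm and grips with 3 to 60 N. Pads are 16 mm wide; open, the fingers measure 119 mm over their backs; the gripper's body (75 mm by 177 mm) begins 78 mm behind the grasp point.
Start: joints at [1.213, 0.087, 1.371, -0, 1.684, -0.103], TCP at [0.139, 0.532, 0.206] pointing down, gripper open.
Joint ranges: [-3.1, 3.1], [-0.76, 2.03], [0.27, 2.55], [-1.08, 4.22], [0.17, 2.65], [-2.57, 2.57]. Speed limits (rad/s): [2.79, 2.79, 3.14, 3.14, 3.14, 3.14].

### API

Orientations are given as a rotation vector (axis times angle).
In Python, from plant import ctrl gives the robot as it stands.
- The arm moves only by the tool jog_arm, never from a script. Its argument "steps" is a list of rows, each an object with "hand": the opening, from 0 (shut) to 1 (fully open); "translation": the shift along the tool's x, y, z in cm, a list of three; "angular": the turn, a rotation vector about the tool's x, y, z in degrees, a list of three. A call has 1 to 20 rows; each row shifts and turns the pose as measured when the row begins, along the tool's axes as they then stand; what a row does not reach is not made up. A row lasts 1/12 s, in which the tool goes at most 41.7 mm and 7.16 degrees, less where a joint would pass 70% of its speed; a pose out of reach is approached as far as the arm can. A call with a gripper value outside its range is refused whole. The fingers move at their own pace and stop on an object; "grip_force" is the grip in N (left out, the last holds). Time passes only in rows, so rows that do not move let the fingers close. It gives the time, the measured TCP pose, the force and the opening at its end, in the units of the state.
- ctrl.read_state(): the state, without advancing time (a new reading comes with each control period).
- ctrl.capture(name): name is "scene" or "top" or "wrist"; returns a dict with "image" (420x560x3 uint8, red, green, blue), "camera_matrix" (3x3 intrinsics, pixels), "extrinsics" (4x4, takes a point from camera to world coordinates). Camera axes: x right, y down, z forward; pixel columns grow to the right and rows downward; lengths in m; the calibration is good to about 2 mm. A picture is of the moment at which its call begins. There is no depth.
- ctrl.finish_job(): hands the job in, once; it reports no verdict.
The state is a dict: "time": time; "q": joint angles; "qd": joint speeds; "effort": joint torques, N m; "ee_pos": TCP position; "tool_rot": TCP orientation; "force": force on the tool from outside, world axes, zero at the start; "ft_torque": the same for the moment, N m; "gripper_width": opening from 0.0 (shut) to 1.0 (fully open).
Only numpy, scipy, OpenCV 4.12 (cv2) and the standard library are available. Lean on these libraries where they do the work, as an engineer would, in place of code of your own. Each camera call takes 0.05 s, during which the arm holds its last target.

## Working session

There is one attempt and no reset: what is moved stays moved. The work goes in short steps, Python scripts to look and compute and a tool call to move; the robot and the scene stay as the last step left them, time stands still between calls to the robot, and variables do not carry over. Pictures are saved under pics/ and viewed, and the job is handed in when it is done.

Besides the shell and the picture viewer there is one more tool, called after ">>>" by a JSON object that holds its "fn" and its "kwargs", one argument or row to a line. jog_arm: Moves the arm, as the interface text tells. Its arguments: {"type":"object","properties":{"steps":{"type":"array"},"grip_force":{"type":"number"}},"required":["steps"]}

```bash
ls; mkdir -p pics
python3 - <<'E'
from plant import ctrl
import cv2,json
s=ctrl.read_state();print(s)
for n in ["scene","top","wrist"]:
    c=ctrl.capture(n);cv2.imwrite(f"pics/{n}0.png",c["image"][:,:,::-1]);print(n,c["camera_matrix"],c["extrinsics"])
E
```

```text
pics
{'time': 0.0, 'q': array([ 1.21292896e+00,  8.79274566e-02,  1.37224839e+00, -1.29316913e-05,
        1.68361272e+00, -1.03089997e-01]), 'qd': array([-1.00417011e-04, -4.15485872e-04,  9.66364590e-05,  1.72648646e-04,
        1.00818174e-03,  8.66697548e-04]), 'effort': array([-2.38135844e-04, -3.40187931e+01, -3.02424824e+01,  7.18730595e-02,
        3.30439000e-02, -1.31633942e-04]), 'ee_pos': array([0.1384239 , 0.53172036, 0.20432223]), 'tool_rot': array([-0.3990617 , -3.11564918,  0.00336221]), 'force': array([-0.07455841,  0.75729588, -0.65708978]), 'ft_torque': array([ 0.01719365, -0.02163435, -0.00669966]), 'gripper_width': 0.9988432111276199}
scene [[451.85977503   0.         280.99012624]
 [  0.         451.85977503 213.95934656]
 [  0.           0.           1.        ]] [[-0.74048126  0.38476747 -0.55103675  1.13436937]
 [ 0.67204482  0.43193403 -0.60148878  0.54090219]
 [ 0.00657821 -0.81571256 -0.57842004  0.57417058]
 [ 0.          0.          0.          1.        ]]
top [[509.64446982   0.         280.96740562]
 [  0.         509.64446982 215.43929231]
 [  0.           0.           1.        ]] [[ 1.18269022e-02 -9.91136418e-01  1.32320540e-01  4.77637923e-01]
 [-9.99930057e-01 -1.17331170e-02  1.48847224e-03 -5.21274154e-04]
 [ 7.72533393e-05 -1.32328889e-01 -9.91205861e-01  1.24257078e+00]
 [ 0.00000000e+00  0.00000000e+00  0.00000000e+00  1.00000000e+00]]
wrist [[366.78467069   0.         282.77591325]
 [  0.         366.78467069 207.22632292]
 [  0.           0.           1.        ]] [[ 0.25290161  0.93611652  0.24439033  0.06732462]
 [ 0.96749109 -0.24435305 -0.06521175  0.54967061]
 [-0.00132828  0.25293762 -0.96748168  0.38220712]
 [ 0.          0.          0.          1.        ]]
```

View pics/top0.png

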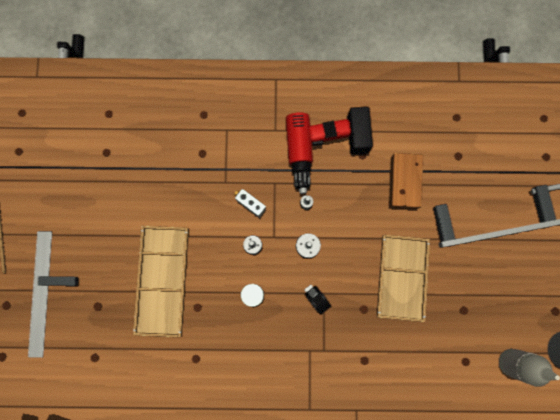

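View pics/scene0.png

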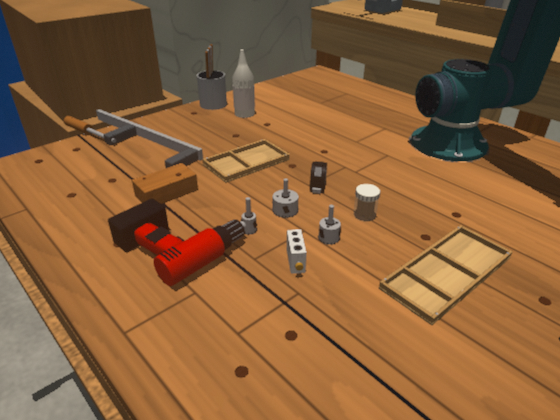

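View pics/wrist0.png

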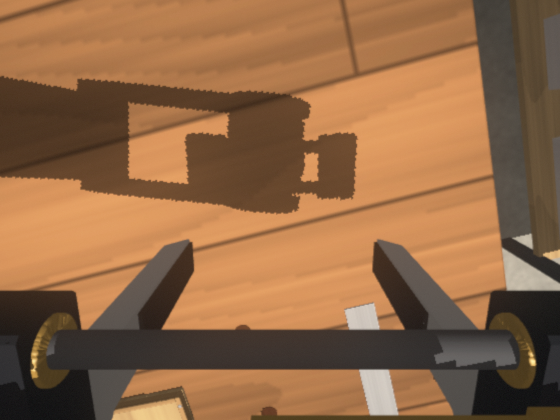

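Run:
```python
import cv2
im=cv2.imread("pics/top0.png")
def crop(n,r0,r1,c0,c1,f):
    o=cv2.resize(im[r0:r1,c0:c1],None,fx=f,fy=f,interpolation=cv2.INTER_CUBIC);cv2.imwrite(n,o);print(o.shape)
crop("pics/c_mid.png",180,320,220,345,4)
crop("pics/c_lt.png",220,345,125,200,4)
crop("pics/c_rt.png",225,330,370,440,4)
```

```text
(560, 500, 3)
(500, 300, 3)
(420, 280, 3)
```

View pics/c_mid.png

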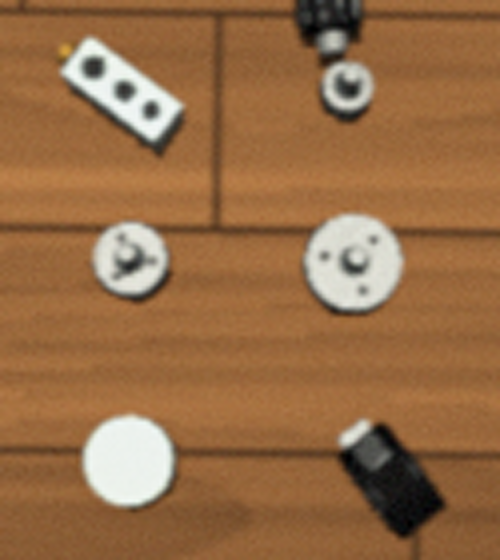

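View pics/c_lt.png

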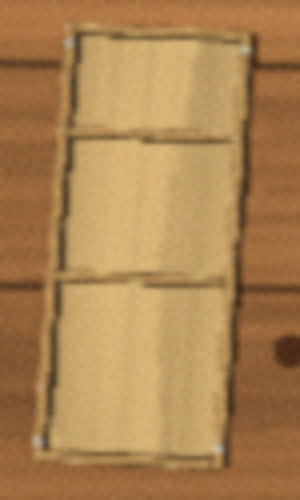

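View pics/c_rt.png

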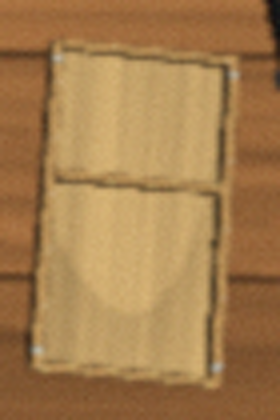

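```bash
cat > h.py <<'E'
import numpy as np, cv2
from scipy.spatial.transform import Rotation as R
from scipy.optimize import least_squares
from plant import ctrl
TK=np.array([[509.64446982,0,280.96740562],[0,509.64446982,215.43929231],[0,0,1]])
TE=np.array([[1.18269022e-02,-9.91136418e-01,1.32320540e-01,4.77637923e-01],[-9.99930057e-01,-1.17331170e-02,1.48847224e-03,-5.21274154e-04],[7.72533393e-05,-1.32328889e-01,-9.91205861e-01,1.24257078e+00],[0,0,0,1]])
def pw(u,v,z,K=TK,E=TE):
    d=E[:3,:3]@np.linalg.solve(K,[u,v,1]);o=E[:3,3];return o+d*(z-o[2])/d[2]
def proj(P,K=TK,E=TE):
    P=np.atleast_2d(P);c=(P-E[:3,3])@E[:3,:3];q=c@K.T;return q[:,:2]/q[:,2:]
E
python3 - <<'E'
from h import *
def c(x,y,o): return o[0]+(x+.5)/4-.5, o[1]+(y+.5)/4-.5
def fit(pts,mod):
    W=np.array([pw(*p,.018)[:2] for p in pts]);M=np.array(mod)
    f=lambda p:((M@np.array([[np.cos(p[2]),np.sin(p[2])],[-np.sin(p[2]),np.cos(p[2])]])+p[:2])-W).ravel()
    r=least_squares(f,[W[:,0].mean(),W[:,1].mean(),0]);print("tray",r.x,"res mm",(r.fun*1e3).round(1))
o=(125,220)
fit([c(*p,o) for p in [(66,24),(254,33),(226,467),(34,460)]],[(.130,.056),(.130,-.056),(-.130,-.056),(-.130,.056)])
o=(370,225)
fit([c(*p,o) for p in [(53,40),(240,57),(219,388),(34,369)]],[(.099,.056),(.099,-.056),(-.099,-.056),(-.099,.056)])
o=(220,180)
for n,p,z in [("small cup",(348,88),.038),("small shank",(348,80),.080),("large cup",(353,262),.038),("large shank",(356,255),.08),("spare cup",(130,259),.038),("spare shank",(126,250),.08),("jar",(129,461),.066),("guide TL",(90,37),.05),("guide L",(60,72),.05),("guide R",(186,107),.05),("guide B",(160,145),.05),
 ("tape hook",(355,432),.01),("tapeL",(340,462),.04),("tapeB",(403,535),.05),("tapeR",(443,503),.05),("tapeT",(383,424),.04)]:
    print(n,pw(*c(*p,o),z).round(4))
E
```

```text
tray [ 0.48161387  0.28558445 -0.02705437] res mm [ 0.8 -1.   1.9  0.8 -1.5  0.6 -1.2 -0.4]
tray [ 0.49509503 -0.29333971 -0.08165027] res mm [ 1.  -0.6  0.8  0.3 -0.6 -1.2 -1.2  1.5]
small cup [ 0.6725 -0.0597  0.038 ]
small shank [ 0.6704 -0.0576  0.08  ]
large cup [ 0.5683 -0.0632  0.038 ]
large shank [ 0.5692 -0.0627  0.08  ]
spare cup [0.5686 0.0687 0.038 ]
spare shank [0.5705 0.0687 0.08  ]
jar [0.4511 0.0655 0.066 ]
guide TL [0.6995 0.0944 0.05  ]
guide L [0.6782 0.1117 0.05  ]
guide R [0.6581 0.0366 0.05  ]
guide B [0.6352 0.0516 0.05  ]
tape hook [ 0.4686 -0.0664  0.01  ]
tapeL [ 0.4514 -0.0561  0.04  ]
tapeB [ 0.4105 -0.0921  0.05  ]
tapeR [ 0.4289 -0.1152  0.05  ]
tapeT [ 0.4736 -0.0811  0.04  ]
```

```bash
cat >> h.py <<'E'
def st(s=None):
    s=s or ctrl.read_state();r=R.from_rotvec(s["tool_rot"]).as_matrix()
    return s,r,np.degrees(np.arctan2(r[1,1],r[0,1]))
def go(x,y,z,phi=None):
    """print delta in tool axes (cm), the z-turn (deg) wanted, and translation after the turn"""
    s,r,a=st();d=np.array([x,y,z])-s["ee_pos"]
    print("t %.2f pos"%s["time"],s["ee_pos"].round(4),"jaw %.1f"%a,"w %.3f"%s["gripper_width"],"F",s["force"].round(1),"q",s["q"].round(2))
    tilt=r.T@np.array([0,0,-1]);lv=np.degrees(np.cross([0,0,1],tilt));print("level turn xy deg",lv.round(2))
    print("delta tool now cm",(r.T@d*100).round(2))
    if phi is not None:
        k=(a-phi+90)%180-90;print("turn z deg %.1f"%k, "delta after turn cm",((R.from_matrix(r)*R.from_rotvec([0,0,np.radians(k)])).as_matrix().T@d*100).round(2))
E
python3 -c "
from h import *
go(.668,.074,.2,-35.5)"
```

```text
t 0.15 pos [0.1385 0.5318 0.2046] jaw 75.4 w 1.001 F [ 0.3 -0.1  0.9] q [ 1.21  0.09  1.37  0.    1.68 -0.1 ]
level turn xy deg [-0.1  -0.01  0.  ]
delta tool now cm [-62.78 -30.96   0.5 ]
turn z deg -69.1 delta after turn cm [  6.52 -69.7    0.5 ]
```

>>> {"fn": "jog_arm", "kwargs": {
  "steps": [
    {"hand": 0.7, "translation": [-3.1, -1.5, 0], "angular": [0, 0, 0]},
    {"hand": 0.7, "translation": [-3.1, -1.5, 0], "angular": [0, 0, 0]},
    {"hand": 0.7, "translation": [-3.1, -1.5, 0], "angular": [0, 0, 0]},
    {"hand": 0.7, "translation": [-3.1, -1.5, 0], "angular": [0, 0, 0]},
    {"hand": 0.7, "translation": [-3.1, -1.5, 0], "angular": [0, 0, 0]},
    {"hand": 0.7, "translation": [-3.1, -1.5, 0], "angular": [0, 0, 0]},
    {"hand": 0.7, "translation": [-3.1, -1.5, 0], "angular": [0, 0, 0]},
    {"hand": 0.7, "translation": [-3.1, -1.5, 0], "angular": [0, 0, 0]},
    {"hand": 0.7, "translation": [-3.1, -1.5, 0], "angular": [0, 0, 0]},
    {"hand": 0.7, "translation": [-3.1, -1.5, 0], "angular": [0, 0, 0]},
    {"hand": 0.7, "translation": [-3.1, -1.5, 0], "angular": [0, 0, 0]},
    {"hand": 0.7, "translation": [-3.1, -1.5, 0], "angular": [0, 0, 0]}
  ]
}}

```text
time: 1.15
ee_pos: [0.4601, 0.2565, 0.1984]
tool_rot: [-0.374, -3.112, 0.01]
force: [-0.5, 0.5, -0.5]
gripper_width: 0.701
```

```bash
python3 -c "
from h import *
go(.668,.074,.2,-35.5)"
```

```text
t 1.15 pos [0.4601 0.2565 0.1984] jaw 76.3 w 0.701 F [-0.5  0.5 -0.5] q [ 0.4   0.04  1.43 -0.    1.68 -0.93]
level turn xy deg [-0.4  -0.38  0.  ]
delta tool now cm [-24.52 -12.81  -0.23]
turn z deg -68.2 delta after turn cm [  2.79 -27.53  -0.23]
```

>>> {"fn": "jog_arm", "kwargs": {
  "steps": [
    {"hand": 0.7, "translation": [-3.1, -1.6, 0], "angular": [0, 0, 0]},
    {"hand": 0.7, "translation": [-3.1, -1.6, 0], "angular": [0, 0, 0]},
    {"hand": 0.7, "translation": [-3.1, -1.6, 0], "angular": [0, 0, 0]},
    {"hand": 0.7, "translation": [-3.1, -1.6, 0], "angular": [0, 0, 0]},
    {"hand": 0.7, "translation": [-3.1, -1.6, 0], "angular": [0, 0, 0]},
    {"hand": 0.7, "translation": [-3.1, -1.6, 0], "angular": [0, 0, 0]},
    {"hand": 0.7, "translation": [-3.1, -1.6, 0], "angular": [-0.4, -0.4, 0]}
  ]
}}

```text
time: 1.73
ee_pos: [0.6511, 0.0862, 0.1938]
tool_rot: [-0.376, -3.114, 0.0]
force: [-0.7, 0.4, 0.2]
gripper_width: 0.7
```

>>> {"fn": "jog_arm", "kwargs": {
  "steps": [
    {"hand": 0.7, "translation": [0, 0, 0], "angular": [0, 0, 7]},
    {"hand": 0.7, "translation": [0, 0, 0], "angular": [0, 0, 7]},
    {"hand": 0.7, "translation": [0, 0, 0], "angular": [0, 0, 7]},
    {"hand": 0.7, "translation": [0, 0, 0], "angular": [0, 0, 7]},
    {"hand": 0.7, "translation": [0, 0, 0], "angular": [0, 0, 7]},
    {"hand": 0.7, "translation": [0, 0, 0], "angular": [0, 0, 7]},
    {"hand": 0.7, "translation": [0, 0, 0], "angular": [0, 0, 7]},
    {"hand": 0.7, "translation": [0, 0, 0], "angular": [0, 0, 7]},
    {"hand": 0.7, "translation": [0, 0, 0], "angular": [0, 0, 7]},
    {"hand": 0.7, "translation": [0, 0, 0], "angular": [0, 0, 7]},
    {"hand": 0.7, "translation": [0, 0, 0], "angular": [0, 0, 7]},
    {"hand": 0.7, "translation": [0, 0, 0], "angular": [0, 0, 7]},
    {"hand": 0.7, "translation": [0, 0, 0], "angular": [0, 0, 7]},
    {"hand": 0.7, "translation": [0, 0, 0], "angular": [0, 0, 7]},
    {"hand": 0.7, "translation": [0, 0, 0], "angular": [0, 0, 7]},
    {"hand": 0.7, "translation": [0, 0, 0], "angular": [0, 0, 7]}
  ]
}}

```text
time: 3.07
ee_pos: [0.6529, 0.0755, 0.1775]
tool_rot: [-2.822, -1.36, 0.04]
force: [0.3, 0.5, 0.8]
gripper_width: 0.701
```

```bash
python3 -c "
from h import *
go(.668,.074,.2,-35.5)
c=ctrl.capture('wrist');np.savez('w1',**c);cv2.imwrite('pics/w1.png',c['image'][:,:,::-1])
print(proj([[.668,.074,.05],[.67,-.058,.08],[.569,-.063,.08],[.57,.069,.08]],c['camera_matrix'],c['extrinsics']))"
```

```text
t 3.07 pos [0.6529 0.0755 0.1775] jaw -38.5 w 0.701 F [0.3 0.5 0.8] q [ 0.03  0.36  1.11 -0.    1.71  0.7 ]
level turn xy deg [-1.11  1.1   0.  ]
delta tool now cm [ 0.78  1.23 -2.29]
turn z deg -3.0 delta after turn cm [ 0.71  1.27 -2.29]
[[300.44398189 186.99198723]
 [399.97181568 314.00580682]
 [307.97181599 379.48346278]
 [210.65845489 272.19229451]]
```

View pics/w1.png

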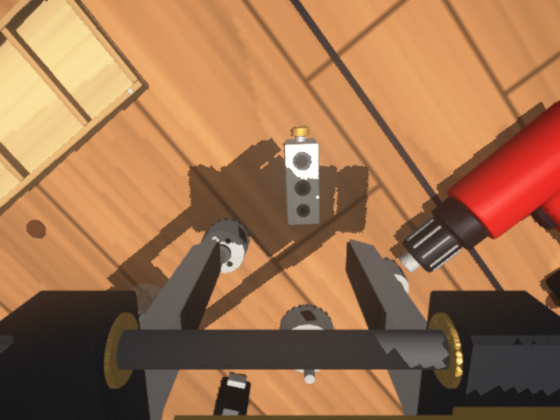

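```bash
cat >> h.py <<'E'
def wp(c,u,v,z): return pw(u,v,z,c['camera_matrix'],c['extrinsics'])
E
python3 -c "
from h import *
c=np.load('w1.npz')
P=np.array([wp(c,u,v,.05) for u,v in [(285,141),(319,140.5),(320.5,223),(287,223.5)]]);print(P.round(4),P.mean(0))
d=P[0]+P[1]-P[2]-P[3];print(np.degrees(np.arctan2(d[1],d[0])),np.linalg.norm(d)/2)
go(.669,.074,.06,-36.5)"
```

```text
[[0.6817 0.1123 0.05  ]
 [0.7037 0.0953 0.05  ]
 [0.662  0.0379 0.05  ]
 [0.6389 0.0556 0.05  ]] [0.67158305 0.07525793 0.05      ]
53.44517919112765 0.07097756749710642
t 3.12 pos [0.6529 0.0755 0.1773] jaw -38.8 w 0.697 F [0.8 0.8 0.2] q [ 0.03  0.36  1.11 -0.    1.71  0.71]
level turn xy deg [-1.11  1.11  0.  ]
delta tool now cm [ 1.12  1.58 11.68]
turn z deg -2.3 delta after turn cm [ 1.06  1.62 11.68]
```

>>> {"fn": "jog_arm", "kwargs": {
  "steps": [
    {"hand": 0.7, "translation": [0.2, 0.3, 1.5], "angular": [-0.6, 0.6, -1.4]},
    {"hand": 0.7, "translation": [0.2, 0.3, 2], "angular": [-0.5, 0.5, -1.4]},
    {"hand": 0.7, "translation": [0.2, 0.3, 2], "angular": [0, 0, 0]},
    {"hand": 0.7, "translation": [0.2, 0.3, 2], "angular": [0, 0, 0]},
    {"hand": 0.7, "translation": [0.2, 0.3, 1.5], "angular": [0, 0, 0]}
  ]
}}

```text
time: 3.53
ee_pos: [0.6735, 0.0748, 0.089]
tool_rot: [2.784, 1.447, 0.015]
force: [-0.5, 0.8, -0.7]
gripper_width: 0.703
```

```bash
python3 -c "
from h import *
go(.670,.0745,.022,-36)
c=ctrl.capture('wrist');np.savez('w2',**c);cv2.imwrite('pics/w2.png',c['image'][:,:,::-1])"
```

```text
t 3.53 pos [0.6735 0.0748 0.089 ] jaw -35.1 w 0.703 F [-0.5  0.8 -0.7] q [0.03 0.41 1.21 0.   1.51 0.64]
level turn xy deg [ 0.45 -0.39  0.  ]
delta tool now cm [-0.27 -0.32  6.7 ]
turn z deg 0.9 delta after turn cm [-0.28 -0.31  6.7 ]
```

View pics/w2.png

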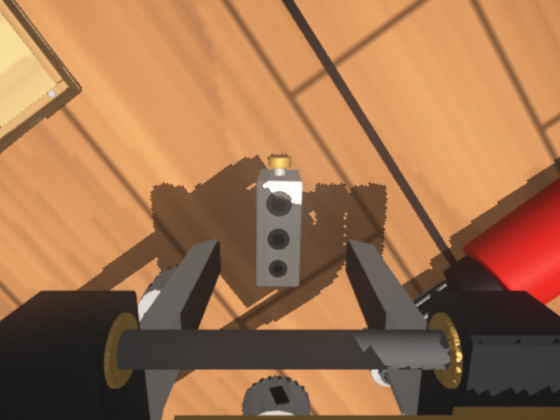

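```bash
python3 -c "
from h import *
c=np.load('w2.npz')
P=np.array([wp(c,u,v,.05) for u,v in [(257,170),(301,172),(299.5,286),(257,286.5)]]);print(P.round(4),P.mean(0))
d=P[0]+P[1]-P[2]-P[3];print(np.degrees(np.arctan2(d[1],d[0])),np.linalg.norm(d)/2)
print(c['extrinsics'][:3,3])
print(proj([[.6735,.0748,.089]],c['camera_matrix'],c['extrinsics']))
go(.670,.074,.022,-36)"
```

```text
[[0.6837 0.1152 0.05  ]
 [0.7044 0.0991 0.05  ]
 [0.6617 0.0385 0.05  ]
 [0.6391 0.0541 0.05  ]] [0.672213   0.07672907 0.05      ]
54.35811727520991 0.07492484515294284
[0.71315379 0.13359621 0.26724813]
[[282.60040281 255.61090764]]
t 3.58 pos [0.672  0.0747 0.0849] jaw -35.1 w 0.702 F [-1.  -0.  -1.8] q [0.03 0.41 1.22 0.   1.51 0.64]
level turn xy deg [ 0.17 -0.19  0.  ]
delta tool now cm [-0.19 -0.15  6.29]
turn z deg 0.9 delta after turn cm [-0.19 -0.14  6.29]
```

>>> {"fn": "jog_arm", "kwargs": {
  "steps": [
    {"hand": 0.7, "translation": [-0.1, 0, 1.5], "angular": [0.1, -0.1, 0.5]},
    {"hand": 0.7, "translation": [0, 0, 1.5], "angular": [0, 0, 0]},
    {"hand": 0.7, "translation": [0, 0, 1.3], "angular": [0, 0, 0]},
    {"hand": 0.7, "translation": [0, 0, 0.8], "angular": [0, 0, 0]}
  ],
  "grip_force": 30
}}

```text
time: 3.92
ee_pos: [0.6718, 0.0738, 0.0322]
tool_rot: [2.788, 1.447, 0.003]
force: [0.2, 0.8, -0.1]
gripper_width: 0.699
```

```bash
python3 -c "
from h import *
go(.6708,.075,.022,-36)"
```

```text
t 3.92 pos [0.6718 0.0738 0.0322] jaw -35.2 w 0.699 F [ 0.2  0.8 -0.1] q [0.03 0.45 1.28 0.   1.42 0.64]
level turn xy deg [ 0.06 -0.07  0.  ]
delta tool now cm [ 0.04 -0.15  1.02]
turn z deg 0.8 delta after turn cm [ 0.04 -0.15  1.02]
```

>>> {"fn": "jog_arm", "kwargs": {
  "steps": [
    {"hand": 0.7, "translation": [0, -0.1, 0.5], "angular": [0, 0, 0.5]},
    {"hand": 0.7, "translation": [0, 0, 0], "angular": [0, 0, 0]},
    {"hand": 0.25, "translation": [0, 0, 0], "angular": [0, 0, 0]},
    {"hand": 0.2, "translation": [0, 0, 0], "angular": [0, 0, 0]},
    {"hand": 0.2, "translation": [0, 0, 0], "angular": [0, 0, 0]},
    {"hand": 0.2, "translation": [0, 0, 0], "angular": [0, 0, 0]},
    {"hand": 0.2, "translation": [0, 0, 0], "angular": [0, 0, 0]},
    {"hand": 0.2, "translation": [0, 0, 0], "angular": [0, 0, 0]}
  ]
}}

```text
time: 4.58
ee_pos: [0.6717, 0.0748, 0.0292]
tool_rot: [2.793, 1.437, 0.006]
force: [-3.8, 2.0, 2.3]
gripper_width: 0.311
```

```bash
python3 -c "
from h import *
go(.6708,.075,.022,-36)"
```

```text
t 4.58 pos [0.6717 0.0748 0.0292] jaw -35.6 w 0.311 F [-3.8  2.   2.3] q [0.03 0.45 1.28 0.   1.41 0.65]
level turn xy deg [ 0.15 -0.18  0.  ]
delta tool now cm [-0.04 -0.09  0.72]
turn z deg 0.4 delta after turn cm [-0.04 -0.09  0.72]
```

>>> {"fn": "jog_arm", "kwargs": {
  "steps": [
    {"hand": 0.1, "translation": [0, 0, -1], "angular": [0, 0, 0]},
    {"hand": 0.1, "translation": [0, 0, -2], "angular": [0, 0, 0]},
    {"hand": 0.1, "translation": [0, 0, -2.5], "angular": [0, 0, 0]},
    {"hand": 0.1, "translation": [0, 0, -2.5], "angular": [0, 0, 0]},
    {"hand": 0.1, "translation": [0, 0, -2.5], "angular": [0, 0, 0]},
    {"hand": 0.1, "translation": [0, 0, -2], "angular": [0, 0, 0]},
    {"hand": 0.1, "translation": [0, 0, -1], "angular": [0, 0, 0]}
  ],
  "grip_force": 40
}}

```text
time: 5.17
ee_pos: [0.6661, 0.0743, 0.1626]
tool_rot: [-2.788, -1.434, 0.021]
force: [0.5, 0.7, -2.5]
gripper_width: 0.293
```

```bash
python3 -c "
from h import *
go(.4562,-.2901,.15,-51)
c=ctrl.capture('wrist');cv2.imwrite('pics/w3.png',c['image'][:,:,::-1])"
```

```text
t 5.17 pos [0.6661 0.0743 0.1626] jaw -35.6 w 0.293 F [ 0.5  0.7 -2.5] q [0.03 0.38 1.1  0.   1.67 0.65]
level turn xy deg [-0.69  0.5   0.  ]
delta tool now cm [-41.84   4.13   1.58]
turn z deg 15.4 delta after turn cm [-39.23  15.12   1.58]
```

View pics/w3.png

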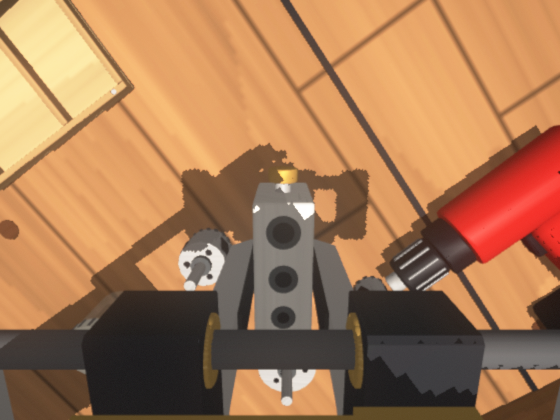

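>>> {"fn": "jog_arm", "kwargs": {
  "steps": [
    {"hand": 0.1, "translation": [-1.5, 0.2, 0], "angular": [-0.7, 0.5, 0]},
    {"hand": 0.1, "translation": [-2.5, 0.2, 0], "angular": [0, 0, 0]},
    {"hand": 0.1, "translation": [-3, 0.3, 0], "angular": [0, 0, 0]},
    {"hand": 0.1, "translation": [-3, 0.3, 0], "angular": [0, 0, 0]},
    {"hand": 0.1, "translation": [-3, 0.3, 0], "angular": [0, 0, 0]},
    {"hand": 0.1, "translation": [-3, 0.3, 0], "angular": [0, 0, 0]},
    {"hand": 0.1, "translation": [-3, 0.3, 0], "angular": [0, 0, 0]},
    {"hand": 0.1, "translation": [-3, 0.3, 0], "angular": [0, 0, 0]},
    {"hand": 0.1, "translation": [-3, 0.3, 0], "angular": [0, 0, 0]},
    {"hand": 0.1, "translation": [-3, 0.3, 0], "angular": [0, 0, 0]},
    {"hand": 0.1, "translation": [-3, 0.3, 0], "angular": [0, 0, 0]},
    {"hand": 0.1, "translation": [-3, 0.3, 0], "angular": [0, 0, 0]},
    {"hand": 0.1, "translation": [-3, 0.3, 0], "angular": [0, 0, 0]},
    {"hand": 0.1, "translation": [-2, 0.3, 0], "angular": [0, 0, 5]},
    {"hand": 0.1, "translation": [-1, 0.3, 0], "angular": [0, 0, 5]},
    {"hand": 0.1, "translation": [0, 0, 0], "angular": [0, 0, 5]}
  ]
}}

```text
time: 6.55
ee_pos: [0.4505, -0.2864, 0.1428]
tool_rot: [-2.943, -1.047, 0.029]
force: [0.2, 0.5, -2.8]
gripper_width: 0.292
```

```bash
python3 -c "
from h import *
go(.4562,-.2901,.035,-51)
c=ctrl.capture('wrist');cv2.imwrite('pics/w4.png',c['image'][:,:,::-1])"
```

```text
t 6.55 pos [ 0.4505 -0.2864  0.1428] jaw -50.8 w 0.292 F [ 0.2  0.5 -2.8] q [-0.67  0.09  1.49 -0.01  1.58  0.22]
level turn xy deg [-1.33  0.64  0.  ]
delta tool now cm [ 0.33  0.9  10.76]
turn z deg 0.2 delta after turn cm [ 0.34  0.9  10.76]
```

View pics/w4.png

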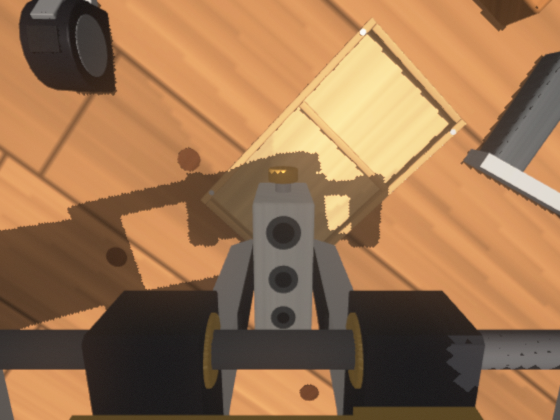

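```bash
python3 -c "
from h import *
c=ctrl.capture('wrist')
def T(x,y,p): return [p[0]+x*np.cos(p[2])-y*np.sin(p[2]),p[1]+x*np.sin(p[2])+y*np.cos(p[2])]
p=[.4951,-.2933,-.0817]
print(proj([T(-.039,0,p)+[.005]]+[T(x,y,p)+[.018] for x,y in [(.099,.056),(.099,-.056),(-.099,-.056),(-.099,.056)]],c['camera_matrix'],c['extrinsics']).round(0))"
```

```text
[[294. 193.]
 [370.  16.]
 [466. 123.]
 [292. 285.]
 [198. 202.]]
```

>>> {"fn": "jog_arm", "kwargs": {
  "steps": [
    {"hand": 0.1, "translation": [0.1, 0.2, 2], "angular": [-0.6, 0.3, 0]},
    {"hand": 0.1, "translation": [0.1, 0.2, 2], "angular": [-0.6, 0.3, 0]},
    {"hand": 0.1, "translation": [0.1, 0.2, 2], "angular": [0, 0, 0]},
    {"hand": 0.1, "translation": [0, 0.2, 1.5], "angular": [0, 0, 0]},
    {"hand": 0.1, "translation": [0, 0, 1], "angular": [0, 0, 0]},
    {"hand": 0.1, "translation": [0, 0, 0], "angular": [0, 0, 0]}
  ]
}}

```text
time: 7.15
ee_pos: [0.4588, -0.285, 0.0524]
tool_rot: [-2.942, -1.088, -0.001]
force: [0.1, -0.6, -3.6]
gripper_width: 0.297
```

```bash
python3 -c "
from h import *
go(.4562,-.2901,.034,-51)"
```

```text
t 7.15 pos [ 0.4588 -0.285   0.0524] jaw -49.4 w 0.297 F [ 0.1 -0.6 -3.6] q [-0.66  0.15  1.61  0.    1.38  0.2 ]
level turn xy deg [-0.26 -0.14  0.  ]
delta tool now cm [-0.53  0.23  1.84]
turn z deg 1.6 delta after turn cm [-0.53  0.25  1.84]
```

>>> {"fn": "jog_arm", "kwargs": {
  "steps": [
    {"hand": 0.1, "translation": [-0.2, 0.1, 0.5], "angular": [-0.2, -0.1, 0]},
    {"hand": 0.1, "translation": [-0.2, 0.1, 0.5], "angular": [0, 0, 0]},
    {"hand": 0.1, "translation": [0, 0, 0.3], "angular": [0, 0, 0]},
    {"hand": 0.1, "translation": [0, 0, 0.2], "angular": [0, 0, 0]},
    {"hand": 0.1, "translation": [0, 0, 0], "angular": [0, 0, 0]}
  ]
}}

```text
time: 7.57
ee_pos: [0.4582, -0.289, 0.0378]
tool_rot: [2.943, 1.097, 0.003]
force: [0.4, 1.6, -2.3]
gripper_width: 0.3
```

```bash
python3 -c "
from h import *
go(.4562,-.2901,.034,-51)"
```

```text
t 7.57 pos [ 0.4582 -0.289   0.0378] jaw -49.1 w 0.300 F [ 0.4  1.6 -2.3] q [-0.67  0.16  1.63  0.    1.35  0.19]
level turn xy deg [ 0.09 -0.07  0.  ]
delta tool now cm [-0.22 -0.05  0.38]
turn z deg 1.9 delta after turn cm [-0.22 -0.04  0.38]
```

>>> {"fn": "jog_arm", "kwargs": {
  "steps": [
    {"hand": 0.1, "translation": [0, 0, 0.2], "angular": [0, 0, 0]},
    {"hand": 0.1, "translation": [0, 0, 0.2], "angular": [0, 0, 0]}
  ]
}}

```text
time: 7.73
ee_pos: [0.4591, -0.2899, 0.0351]
tool_rot: [2.94, 1.096, 0.005]
force: [0.0, 0.6, -2.5]
gripper_width: 0.299
```

>>> {"fn": "jog_arm", "kwargs": {
  "steps": [
    {"hand": 0.1, "translation": [0, 0, 0.1], "angular": [0, 0, 0]}
  ]
}}

```text
time: 7.82
ee_pos: [0.4593, -0.29, 0.0343]
tool_rot: [2.94, 1.096, 0.006]
force: [0.6, -0.0, -2.6]
gripper_width: 0.299
```

>>> {"fn": "jog_arm", "kwargs": {
  "steps": [
    {"hand": 0.1, "translation": [0, 0, 0.15], "angular": [0, 0, 0]}
  ]
}}

```text
time: 7.9
ee_pos: [0.4594, -0.2901, 0.0342]
tool_rot: [2.939, 1.096, 0.006]
force: [-5.2, 3.6, 9.2]
gripper_width: 0.298
```

>>> {"fn": "jog_arm", "kwargs": {
  "steps": [
    {"hand": 0.1, "translation": [0, 0, 0.15], "angular": [0, 0, 0]}
  ]
}}

```text
time: 7.98
ee_pos: [0.4594, -0.2901, 0.0342]
tool_rot: [2.939, 1.096, 0.006]
force: [-3.3, 3.0, 5.1]
gripper_width: 0.292
```

>>> {"fn": "jog_arm", "kwargs": {
  "steps": [
    {"hand": 0.4, "translation": [0, 0, 0], "angular": [0, 0, 0]},
    {"hand": 0.5, "translation": [0, 0, 0], "angular": [0, 0, 0]},
    {"hand": 0.6, "translation": [0, 0, 0], "angular": [0, 0, 0]},
    {"hand": 0.6, "translation": [0, 0, -1], "angular": [0, 0, 0]},
    {"hand": 0.6, "translation": [0, 0, -2], "angular": [0, 0, 0]},
    {"hand": 0.6, "translation": [0, 0, -3], "angular": [0, 0, 0]},
    {"hand": 0.6, "translation": [0, 0, -3], "angular": [0, 0, 0]},
    {"hand": 0.6, "translation": [0, 0, -3], "angular": [0, 0, 0]},
    {"hand": 0.6, "translation": [0, 0, -3], "angular": [0, 0, 0]}
  ]
}}

```text
time: 8.73
ee_pos: [0.4562, -0.2879, 0.1868]
tool_rot: [-2.941, -1.096, 0.001]
force: [1.0, 0.4, 0.1]
gripper_width: 0.596
```

```bash
python3 -c "
from h import *
go(.42,-.12,.2,-51)
c=ctrl.capture('wrist');cv2.imwrite('pics/w5.png',c['image'][:,:,::-1])"
```

```text
t 8.73 pos [ 0.4562 -0.2879  0.1868] jaw -49.1 w 0.596 F [1.  0.4 0.1] q [-0.67  0.07  1.43  0.    1.65  0.19]
level turn xy deg [-0.19 -0.02  0.  ]
delta tool now cm [  8.25 -15.07  -1.27]
turn z deg 1.9 delta after turn cm [  7.75 -15.33  -1.27]
```

View pics/w5.png

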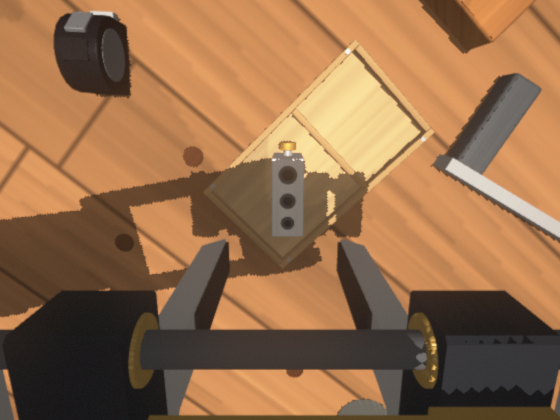

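```bash
python3 -c "
from h import *
go(.441,-.088,.18,-51)"
```

```text
t 8.78 pos [ 0.4591 -0.2901  0.195 ] jaw -49.1 w 0.602 F [ 2.4 -1.   4.1] q [-0.67  0.07  1.41  0.    1.65  0.19]
level turn xy deg [ 0.57 -0.17  0.  ]
delta tool now cm [ 11.86 -16.47   1.37]
turn z deg 1.9 delta after turn cm [ 11.31 -16.86   1.37]
```

>>> {"fn": "jog_arm", "kwargs": {
  "steps": [
    {"hand": 0.7, "translation": [1.7, -2.3, 0], "angular": [0.4, -0.1, 0]},
    {"hand": 0.7, "translation": [1.7, -2.3, 0], "angular": [0, 0, 0]},
    {"hand": 0.7, "translation": [1.7, -2.3, 0], "angular": [0, 0, 0]},
    {"hand": 0.7, "translation": [1.7, -2.3, 0], "angular": [0, 0, 0]},
    {"hand": 0.7, "translation": [1.7, -2.3, 0], "angular": [0, 0, 0]},
    {"hand": 0.7, "translation": [1.7, -2.3, 0], "angular": [0, 0, 0]},
    {"hand": 0.7, "translation": [1.7, -2.3, 0], "angular": [0, 0, 0]},
    {"hand": 0.7, "translation": [0, 0, 0], "angular": [0, 0, 2]}
  ]
}}

```text
time: 9.45
ee_pos: [0.4479, -0.0873, 0.2065]
tool_rot: [2.946, 1.028, 0.032]
force: [0.1, -0.2, -1.3]
gripper_width: 0.702
```

```bash
python3 -c "
from h import *
go(.441,-.088,.1,-51)
c=ctrl.capture('wrist');np.savez('w6',**c);cv2.imwrite('pics/w6.png',c['image'][:,:,::-1])"
```

```text
t 9.45 pos [ 0.4479 -0.0873  0.2065] jaw -51.5 w 0.702 F [ 0.1 -0.2 -1.3] q [-0.31 -0.15  1.6  -0.    1.66  0.59]
level turn xy deg [ 1.54 -0.69  0.  ]
delta tool now cm [-0.71 -0.66 10.63]
turn z deg -0.5 delta after turn cm [-0.71 -0.66 10.63]
```

View pics/w6.png

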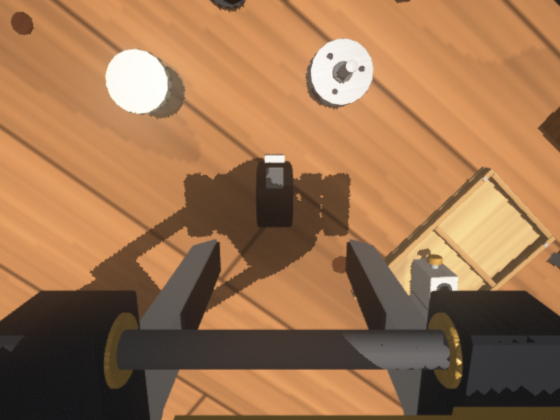

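```bash
python3 -c "
from h import *
c=np.load('w6.npz')
for u,v,z in [(275,155,.012),(264,158,.012),(285,158,.012),(275,190,.062),(257,190,.05),(293,190,.05),(275,227,.03),(275,227,.045)]: print(wp(c,u,v,z).round(4))
h=wp(c,275,156,.012);a=np.radians(38.5);print(h-.038*np.array([np.cos(a),np.sin(a),0]))
print('jar',wp(c,138,81,.066),'large',wp(c,352,66,.08),wp(c,342,72,.043))
"
```

```text
[ 0.4718 -0.0654  0.012 ]
[ 0.4626 -0.0585  0.012 ]
[ 0.4757 -0.0752  0.012 ]
[ 0.451  -0.0813  0.062 ]
[ 0.4389 -0.0697  0.05  ]
[ 0.4596 -0.096   0.05  ]
[ 0.4163 -0.1088  0.03  ]
[ 0.4198 -0.1059  0.045 ]
[ 0.44129591 -0.0896506   0.012     ]
jar [0.45390106 0.06338788 0.066     ] large [ 0.56921282 -0.06531897  0.08      ] [ 0.56829822 -0.06469832  0.043     ]
```

```bash
python3 -c "
from h import *
go(.4415,-.089,.08,-51.5)"
```

```text
t 9.50 pos [ 0.4482 -0.089   0.2067] jaw -51.7 w 0.703 F [ 0.4  0.5 -0.1] q [-0.32 -0.15  1.6  -0.01  1.66  0.59]
level turn xy deg [ 1.65 -0.64  0.  ]
delta tool now cm [-0.66 -0.78 12.65]
turn z deg -0.2 delta after turn cm [-0.66 -0.78 12.65]
```

>>> {"fn": "jog_arm", "kwargs": {
  "steps": [
    {"hand": 0.7, "translation": [-0.2, -0.2, 1], "angular": [0.8, -0.3, 0]},
    {"hand": 0.7, "translation": [-0.2, -0.2, 2], "angular": [0.8, -0.3, 0]},
    {"hand": 0.7, "translation": [-0.1, -0.1, 2.5], "angular": [0, 0, 0]},
    {"hand": 0.7, "translation": [0, 0, 2.5], "angular": [0, 0, 0]},
    {"hand": 0.7, "translation": [0, 0, 2.5], "angular": [0, 0, 0]},
    {"hand": 0.7, "translation": [0, 0, 1], "angular": [0, 0, 0]}
  ]
}}

```text
time: 10.0
ee_pos: [0.4452, -0.0926, 0.0917]
tool_rot: [2.96, 1.03, 0.014]
force: [-0.5, -0.3, -0.4]
gripper_width: 0.698
```

```bash
python3 -c "
from h import *
go(.4415,-.089,.024,-51.5)
c=ctrl.capture('wrist');np.savez('w7',**c);cv2.imwrite('pics/w7.png',c['image'][:,:,::-1])"
```

```text
t 10.00 pos [ 0.4452 -0.0926  0.0917] jaw -51.6 w 0.698 F [-0.5 -0.3 -0.4] q [-0.33 -0.08  1.77 -0.    1.44  0.57]
level turn xy deg [ 0.58 -0.36  0.  ]
delta tool now cm [-0.11 -0.58  6.76]
turn z deg -0.1 delta after turn cm [-0.11 -0.58  6.76]
```

View pics/w7.png

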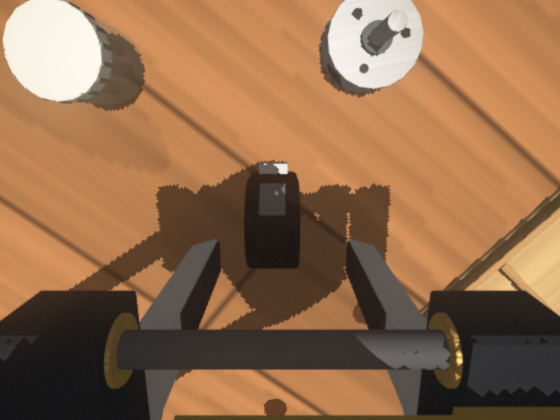

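>>> {"fn": "jog_arm", "kwargs": {
  "steps": [
    {"hand": 0.7, "translation": [0, -0.3, 1.5], "angular": [0.4, -0.3, 0]},
    {"hand": 0.7, "translation": [0, -0.2, 1.5], "angular": [0, 0, 0]},
    {"hand": 0.7, "translation": [0, -0.1, 1.5], "angular": [0, 0, 0]},
    {"hand": 0.7, "translation": [0, 0, 1.2], "angular": [0, 0, 0]},
    {"hand": 0.7, "translation": [0, 0, 0.3], "angular": [0, 0, 0]}
  ]
}}

```text
time: 10.47
ee_pos: [0.4437, -0.0917, 0.0321]
tool_rot: [2.965, 1.026, 0.006]
force: [1.2, -0.3, -0.4]
gripper_width: 0.701
```

```bash
python3 -c "
from h import *
go(.4415,-.089,.024,-51.5)"
```

```text
t 10.47 pos [ 0.4437 -0.0917  0.0321] jaw -51.8 w 0.701 F [ 1.2 -0.3 -0.4] q [-0.33 -0.03  1.84 -0.    1.32  0.58]
level turn xy deg [ 0.3  -0.12  0.  ]
delta tool now cm [-0.01 -0.35  0.81]
turn z deg -0.3 delta after turn cm [-0.   -0.35  0.81]
```

>>> {"fn": "jog_arm", "kwargs": {
  "steps": [
    {"hand": 0.7, "translation": [0, -0.2, 0.5], "angular": [0.2, 0, 0]},
    {"hand": 0.6, "translation": [0, -0.1, 0.3], "angular": [0, 0, 0]},
    {"hand": 0.3, "translation": [0, 0, 0], "angular": [0, 0, 0]},
    {"hand": 0.2, "translation": [0, 0, 0], "angular": [0, 0, 0]},
    {"hand": 0.2, "translation": [0, 0, 0], "angular": [0, 0, 0]},
    {"hand": 0.2, "translation": [0, 0, 0], "angular": [0, 0, 0]},
    {"hand": 0.2, "translation": [0, 0, 0], "angular": [0, 0, 0]}
  ],
  "grip_force": 30
}}

```text
time: 11.05
ee_pos: [0.4444, -0.0907, 0.028]
tool_rot: [2.967, 1.025, 0.011]
force: [0.2, -0.3, -2.0]
gripper_width: 0.363
```

```bash
python3 -c "
from h import *
def T(x,y,p): return [p[0]+x*np.cos(p[2])-y*np.sin(p[2]),p[1]+x*np.sin(p[2])+y*np.cos(p[2])]
p=[.4816,.2856,-.027]
for x in (-.074,.022,.096): print(np.round(T(x,0,p),4))
go(*T(-.074,0,p),.15)"
```

```text
[0.4076 0.2876]
[0.5036 0.285 ]
[0.5776 0.283 ]
t 11.05 pos [ 0.4444 -0.0907  0.028 ] jaw -51.9 w 0.363 F [ 0.2 -0.3 -2. ] q [-0.33 -0.02  1.85  0.    1.31  0.58]
level turn xy deg [ 0.29 -0.32  0.  ]
delta tool now cm [ 20.52 -31.98 -12.25]
```

>>> {"fn": "jog_arm", "kwargs": {
  "steps": [
    {"hand": 0.1, "translation": [0, 0, -1], "angular": [0.3, -0.3, 0]},
    {"hand": 0.1, "translation": [0, 0, -2], "angular": [0, 0, 0]},
    {"hand": 0.1, "translation": [0, 0, -2.5], "angular": [0, 0, 0]},
    {"hand": 0.1, "translation": [0, 0, -2.5], "angular": [0, 0, 0]},
    {"hand": 0.1, "translation": [0, 0, -2.5], "angular": [0, 0, 0]},
    {"hand": 0.1, "translation": [0.3, -0.5, -2], "angular": [0, 0, 0]},
    {"hand": 0.1, "translation": [0.8, -1.2, -0.5], "angular": [0, 0, 0]},
    {"hand": 0.1, "translation": [1.5, -2.3, 0], "angular": [0, 0, 0]},
    {"hand": 0.1, "translation": [1.5, -2.3, 0], "angular": [0, 0, 0]},
    {"hand": 0.1, "translation": [1.5, -2.3, 0], "angular": [0, 0, 0]},
    {"hand": 0.1, "translation": [1.5, -2.3, 0], "angular": [0, 0, 0]},
    {"hand": 0.1, "translation": [1.5, -2.3, 0], "angular": [0, 0, 0]},
    {"hand": 0.1, "translation": [1.5, -2.3, 0], "angular": [0, 0, 0]},
    {"hand": 0.1, "translation": [1.5, -2.3, 0], "angular": [0, 0, 0]},
    {"hand": 0.1, "translation": [1.5, -2.3, 0], "angular": [0, 0, 0]},
    {"hand": 0.1, "translation": [1.5, -2.3, 0], "angular": [0, 0, 0]},
    {"hand": 0.1, "translation": [1.5, -2.3, 0], "angular": [0, 0, 0]}
  ]
}}

```text
time: 12.47
ee_pos: [0.4172, 0.2098, 0.1594]
tool_rot: [2.971, 1.007, -0.004]
force: [0.3, -0.5, -1.8]
gripper_width: 0.362
```

```bash
python3 -c "
from h import *
go(.4076,.2876,.15,-51)"
```

```text
t 12.47 pos [0.4172 0.2098 0.1594] jaw -52.5 w 0.362 F [ 0.3 -0.5 -1.8] q [ 0.35 -0.08  1.63 -0.    1.59  1.26]
level turn xy deg [ 0.2  0.2 -0. ]
delta tool now cm [ 3.98 -6.76  0.9 ]
turn z deg -1.5 delta after turn cm [ 4.16 -6.65  0.9 ]
```

>>> {"fn": "jog_arm", "kwargs": {
  "steps": [
    {"hand": 0.1, "translation": [1.5, -2.2, 0], "angular": [0, 0, 0]},
    {"hand": 0.1, "translation": [1.4, -2.2, 1], "angular": [0, 0, 0]},
    {"hand": 0.1, "translation": [0.6, -1.2, 1], "angular": [0, 0, 0]},
    {"hand": 0.1, "translation": [0, 0, 1], "angular": [0, 0, 0]}
  ]
}}

```text
time: 12.8
ee_pos: [0.4105, 0.2842, 0.1295]
tool_rot: [2.97, 1.018, 0.006]
force: [-0.3, 0.2, -2.3]
gripper_width: 0.363
```

```bash
python3 -c "
from h import *
go(.4076,.2876,.033,-51)
c=ctrl.capture('wrist');np.savez('w8',**c);cv2.imwrite('pics/w8.png',c['image'][:,:,::-1])
def T(x,y,p): return [p[0]+x*np.cos(p[2])-y*np.sin(p[2]),p[1]+x*np.sin(p[2])+y*np.cos(p[2])]
p=[.4816,.2856,-.027]
print(proj([T(x,y,p)+[.018] for x,y in [(.130,.056),(.130,-.056),(-.130,-.056),(-.130,.056),(-.021,.05),(-.021,-.05)]],c['camera_matrix'],c['extrinsics']).round(0))"
```

```text
t 12.80 pos [0.4105 0.2842 0.1295] jaw -52.2 w 0.363 F [-0.3  0.2 -2.3] q [ 0.49 -0.    1.61 -0.    1.53  1.4 ]
level turn xy deg [ 0.19 -0.18  0.  ]
delta tool now cm [-0.05 -0.48  9.65]
turn z deg -1.2 delta after turn cm [-0.04 -0.48  9.65]
[[401. -70.]
 [512.  42.]
 [286. 293.]
 [180. 214.]
 [269. 112.]
 [366. 193.]]
```

View pics/w8.png

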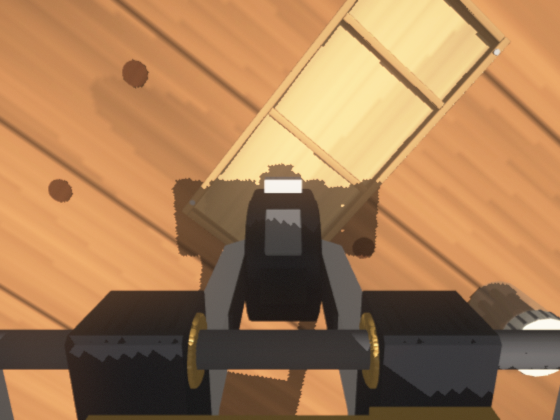

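>>> {"fn": "jog_arm", "kwargs": {
  "steps": [
    {"hand": 0.1, "translation": [0, -0.2, 2], "angular": [0, 0, 0]},
    {"hand": 0.1, "translation": [0, -0.2, 2], "angular": [0, 0, 0]},
    {"hand": 0.1, "translation": [0, -0.1, 2], "angular": [0, 0, 0]},
    {"hand": 0.1, "translation": [0, 0, 1.5], "angular": [0, 0, 0]},
    {"hand": 0.1, "translation": [0, 0, 0.8], "angular": [0, 0, 0]},
    {"hand": 0.1, "translation": [0, 0, 0], "angular": [0, 0, 0]}
  ]
}}

```text
time: 13.35
ee_pos: [0.4067, 0.2794, 0.0387]
tool_rot: [2.965, 1.01, -0.006]
force: [0.1, -0.2, -2.3]
gripper_width: 0.361
```

```bash
python3 -c "
from h import *
go(.4076,.2876,.033,-51)"
```

```text
t 13.35 pos [0.4067 0.2794 0.0387] jaw -52.4 w 0.361 F [ 0.1 -0.2 -2.3] q [ 0.49  0.06  1.74 -0.01  1.35  1.41]
level turn xy deg [ 0.46  0.38 -0.  ]
delta tool now cm [ 0.58 -0.59  0.57]
turn z deg -1.4 delta after turn cm [ 0.59 -0.58  0.57]
```

>>> {"fn": "jog_arm", "kwargs": {
  "steps": [
    {"hand": 0.1, "translation": [0.3, -0.3, 0], "angular": [0.4, 0.3, 0]},
    {"hand": 0.1, "translation": [0.2, -0.2, 0.1], "angular": [0, 0, 0]},
    {"hand": 0.1, "translation": [0, 0, 0.1], "angular": [0, 0, 0]}
  ]
}}

```text
time: 13.6
ee_pos: [0.4091, 0.2857, 0.0382]
tool_rot: [2.974, 1.009, 0.002]
force: [-0.4, -0.1, -1.9]
gripper_width: 0.36
```

>>> {"fn": "jog_arm", "kwargs": {
  "steps": [
    {"hand": 0.1, "translation": [0, 0, 0.1], "angular": [0, 0, 0]},
    {"hand": 0.1, "translation": [0, 0, 0.1], "angular": [0, 0, 0]}
  ]
}}

```text
time: 13.77
ee_pos: [0.4107, 0.2864, 0.0381]
tool_rot: [2.975, 1.009, 0.008]
force: [-0.1, 0.4, -2.4]
gripper_width: 0.361
```

>>> {"fn": "jog_arm", "kwargs": {
  "steps": [
    {"hand": 0.1, "translation": [0, 0, 0.3], "angular": [0, 0, 0]},
    {"hand": 0.1, "translation": [0, 0, 0.2], "angular": [0, 0, 0]}
  ]
}}

```text
time: 13.93
ee_pos: [0.4118, 0.2871, 0.0344]
tool_rot: [-2.975, -1.01, -0.013]
force: [0.4, 0.1, -2.1]
gripper_width: 0.359
```

>>> {"fn": "jog_arm", "kwargs": {
  "steps": [
    {"hand": 0.1, "translation": [0, 0, 0.2], "angular": [0, 0, 0]}
  ]
}}

```text
time: 14.02
ee_pos: [0.4122, 0.2873, 0.0327]
tool_rot: [-2.975, -1.01, -0.015]
force: [2.3, 0.7, 16.3]
gripper_width: 0.363
```

>>> {"fn": "jog_arm", "kwargs": {
  "steps": [
    {"hand": 0.1, "translation": [0, 0, 0.15], "angular": [0, 0, 0]}
  ]
}}

```text
time: 14.1
ee_pos: [0.4122, 0.2874, 0.0327]
tool_rot: [-2.975, -1.01, -0.015]
force: [-4.1, -3.1, 12.6]
gripper_width: 0.359
```

>>> {"fn": "jog_arm", "kwargs": {
  "steps": [
    {"hand": 0.45, "translation": [0, 0, 0], "angular": [0, 0, 0]},
    {"hand": 0.6, "translation": [0, 0, 0], "angular": [0, 0, 0]},
    {"hand": 0.6, "translation": [0, 0, 0], "angular": [0, 0, 0]},
    {"hand": 0.6, "translation": [0, 0, -1], "angular": [0, 0, 0]},
    {"hand": 0.6, "translation": [0, 0, -2], "angular": [0, 0, 0]},
    {"hand": 0.6, "translation": [0, 0, -3], "angular": [0, 0, 0]},
    {"hand": 0.6, "translation": [0, 0, -3], "angular": [0, 0, 0]},
    {"hand": 0.6, "translation": [0, 0, -3], "angular": [0, 0, 0]},
    {"hand": 0.6, "translation": [0, 0, -3], "angular": [0, 0, 0]},
    {"hand": 0.6, "translation": [0, 0, -1], "angular": [0, 0, 0]}
  ]
}}

```text
time: 14.93
ee_pos: [0.4089, 0.286, 0.1997]
tool_rot: [2.974, 1.01, 0.007]
force: [-0.2, 0.3, 1.7]
gripper_width: 0.599
```

```bash
python3 -c "
from h import *
go(.569,-.0645,.18,-51)
c=ctrl.capture('wrist');np.savez('w9',**c);cv2.imwrite('pics/w9.png',c['image'][:,:,::-1])"
```

```text
t 14.93 pos [0.4089 0.286  0.1997] jaw -52.5 w 0.599 F [-0.2  0.3  1.7] q [ 0.5  -0.03  1.5  -0.    1.66  1.41]
level turn xy deg [ 0.13 -0.23  0.  ]
delta tool now cm [-8.66 37.55  2.02]
turn z deg -1.5 delta after turn cm [-9.62 37.31  2.02]
```

View pics/w9.png

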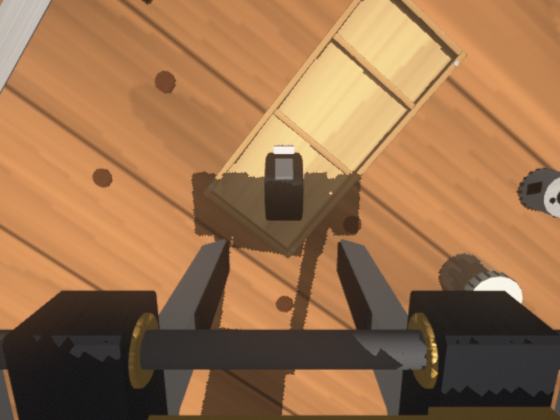

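>>> {"fn": "jog_arm", "kwargs": {
  "steps": [
    {"hand": 0.4, "translation": [-0.7, 2.9, 0], "angular": [0, 0, 0]},
    {"hand": 0.4, "translation": [-0.7, 2.9, 0], "angular": [0, 0, 0]},
    {"hand": 0.4, "translation": [-0.7, 2.9, 0], "angular": [0, 0, 0]},
    {"hand": 0.4, "translation": [-0.7, 2.9, 0], "angular": [0, 0, 0]},
    {"hand": 0.4, "translation": [-0.7, 2.9, 0], "angular": [0, 0, 0]},
    {"hand": 0.4, "translation": [-0.7, 2.9, 0], "angular": [0, 0, 0]},
    {"hand": 0.4, "translation": [-0.7, 2.9, 0], "angular": [0, 0, 0]},
    {"hand": 0.4, "translation": [-0.7, 2.9, 0], "angular": [0, 0, 0]},
    {"hand": 0.4, "translation": [-0.7, 2.9, 0], "angular": [0, 0, 0]},
    {"hand": 0.4, "translation": [-0.7, 2.9, 0], "angular": [0, 0, 0]},
    {"hand": 0.4, "translation": [-0.7, 2.9, 0], "angular": [0, 0, 0]},
    {"hand": 0.4, "translation": [-0.6, 2.5, 0], "angular": [0, 0, 0]},
    {"hand": 0.4, "translation": [-0.4, 1.5, 0], "angular": [0, 0, 0]},
    {"hand": 0.4, "translation": [0, 0, 0], "angular": [0, 0, 0]}
  ]
}}

```text
time: 16.15
ee_pos: [0.5579, -0.065, 0.1755]
tool_rot: [-2.959, -1.016, 0.032]
force: [-0.2, 0.3, 0.0]
gripper_width: 0.397
```

```bash
python3 -c "
from h import *
go(.569,-.0645,.15,-51)
c=ctrl.capture('wrist');np.savez('w10',**c);cv2.imwrite('pics/w10.png',c['image'][:,:,::-1])"
```

```text
t 16.15 pos [ 0.5579 -0.065   0.1755] jaw -52.1 w 0.397 F [-0.2  0.3  0. ] q [-0.22  0.14  1.37 -0.    1.65  0.69]
level turn xy deg [-1.06  0.88  0.  ]
delta tool now cm [0.95 0.69 2.52]
turn z deg -1.1 delta after turn cm [0.93 0.71 2.52]
```

View pics/w10.png

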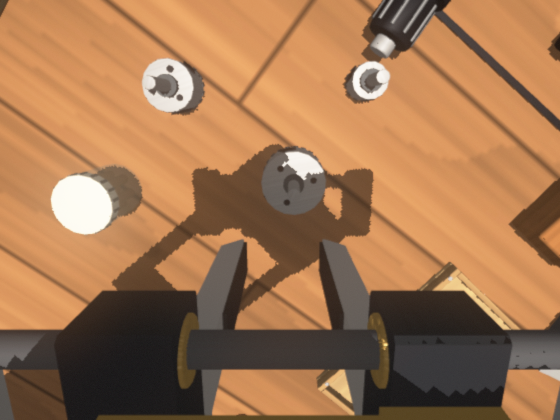

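```bash
python3 -c "
from h import *
c=np.load('w10.npz')
print('large',wp(c,293.5,182,.038))
print('small cup',wp(c,369.5,82.5,.038),'shank',wp(c,383,75,.08))
print('jar',wp(c,84,204,.066))
print('spare',wp(c,168,87,.038),wp(c,149,84,.08))
go(.569,-.0635,.12,-52)
"
```

```text
large [ 0.57103406 -0.06391395  0.038     ]
small cup [ 0.67323473 -0.06153317  0.038     ] shank [ 0.67548548 -0.06034608  0.08      ]
jar [0.45569685 0.06303228 0.066     ]
spare [0.56987807 0.06610586 0.038     ] [0.56988953 0.06615371 0.08      ]
t 16.20 pos [ 0.5571 -0.0636  0.1751] jaw -52.1 w 0.399 F [ 0.2  0.5 -0.7] q [-0.22  0.14  1.37  0.    1.65  0.69]
level turn xy deg [-1.16  0.9   0.  ]
delta tool now cm [1.03 0.83 5.48]
turn z deg -0.1 delta after turn cm [1.03 0.83 5.48]
```

>>> {"fn": "jog_arm", "kwargs": {
  "steps": [
    {"hand": 0.4, "translation": [0.3, 0.2, 1], "angular": [-0.6, 0.5, 0]},
    {"hand": 0.4, "translation": [0.3, 0.2, 2], "angular": [-0.6, 0.4, 0]},
    {"hand": 0.4, "translation": [0.3, 0.2, 2], "angular": [0, 0, 0]},
    {"hand": 0.4, "translation": [0.1, 0.1, 1], "angular": [0, 0, 0]},
    {"hand": 0.4, "translation": [0, 0, 0.5], "angular": [0, 0, 0]}
  ]
}}

```text
time: 16.62
ee_pos: [0.5669, -0.0572, 0.1059]
tool_rot: [-2.966, -1.025, -0.001]
force: [-0.9, 0.5, -0.2]
gripper_width: 0.404
```

```bash
python3 -c "
from h import *
go(.570,-.0638,.048,-52)
c=ctrl.capture('wrist');np.savez('w11',**c);cv2.imwrite('pics/w11.png',c['image'][:,:,::-1])"
```

```text
t 16.62 pos [ 0.5669 -0.0572  0.1059] jaw -51.9 w 0.404 F [-0.9  0.5 -0.2] q [-0.2   0.17  1.48  0.    1.5   0.7 ]
level turn xy deg [-0.16 -0.08  0.  ]
delta tool now cm [-0.17  0.73  5.79]
turn z deg 0.1 delta after turn cm [-0.17  0.73  5.79]
```

View pics/w11.png

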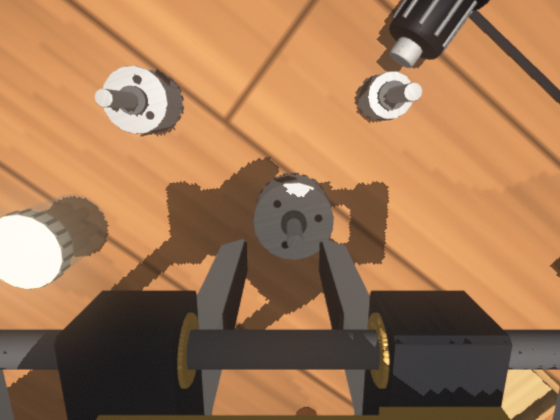

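>>> {"fn": "jog_arm", "kwargs": {
  "steps": [
    {"hand": 0.4, "translation": [-0.1, 0.4, 0], "angular": [0, 0, 0]},
    {"hand": 0.4, "translation": [-0.1, 0.2, 0.5], "angular": [0, 0, 0]},
    {"hand": 0.4, "translation": [0, 0, 0.5], "angular": [0, 0, 0]}
  ]
}}

```text
time: 16.92
ee_pos: [0.5691, -0.0619, 0.0965]
tool_rot: [-2.965, -1.029, -0.002]
force: [0.3, 0.0, -0.4]
gripper_width: 0.401
```

```bash
python3 -c "
from h import *
c=np.load('w11.npz')
print('large',wp(c,293.5,217,.038))
print('small cup',wp(c,388,97,.038),'shank',wp(c,412,92,.08))
print('spare',wp(c,136,101,.038),wp(c,105,98,.08))
go(.570,-.0638,.048,-52)"
```

```text
large [ 0.57278629 -0.06230772  0.038     ]
small cup [ 0.67288901 -0.06014289  0.038     ] shank [ 0.67427532 -0.0604561   0.08      ]
spare [0.57095987 0.06593158 0.038     ] [0.57113465 0.06622217 0.08      ]
t 16.92 pos [ 0.5691 -0.0619  0.0965] jaw -51.7 w 0.401 F [ 0.3  0.  -0.4] q [-0.21  0.18  1.48  0.    1.48  0.69]
level turn xy deg [-0.14 -0.11  0.  ]
delta tool now cm [-0.05  0.22  4.85]
turn z deg 0.3 delta after turn cm [-0.05  0.22  4.85]
```

>>> {"fn": "jog_arm", "kwargs": {
  "steps": [
    {"hand": 0.4, "translation": [0, 0.1, 1], "angular": [0, 0, 0]},
    {"hand": 0.4, "translation": [0, 0.1, 1.2], "angular": [0, 0, 0]},
    {"hand": 0.4, "translation": [0, 0, 1.2], "angular": [0, 0, 0]},
    {"hand": 0.4, "translation": [0, 0, 0.7], "angular": [0, 0, 0]},
    {"hand": 0.4, "translation": [0, 0, 0], "angular": [0, 0, 0]}
  ]
}}

```text
time: 17.33
ee_pos: [0.5714, -0.0643, 0.0527]
tool_rot: [-2.967, -1.028, -0.006]
force: [-1.0, 0.8, 0.1]
gripper_width: 0.4
```

```bash
python3 -c "
from h import *
go(.571,-.0632,.048,-52)"
```

```text
t 17.33 pos [ 0.5714 -0.0643  0.0527] jaw -51.8 w 0.400 F [-1.   0.8  0.1] q [-0.21  0.22  1.53  0.    1.39  0.69]
level turn xy deg [-0.01 -0.23  0.  ]
delta tool now cm [ 0.03 -0.11  0.47]
turn z deg 0.2 delta after turn cm [ 0.03 -0.11  0.47]
```

>>> {"fn": "jog_arm", "kwargs": {
  "steps": [
    {"hand": 0.4, "translation": [0, -0.1, 0.3], "angular": [0, -0.2, 0]},
    {"hand": 0.3, "translation": [0, 0, 0], "angular": [0, 0, 0]},
    {"hand": 0.1, "translation": [0, 0, 0], "angular": [0, 0, 0]},
    {"hand": 0.05, "translation": [0, 0, 0], "angular": [0, 0, 0]},
    {"hand": 0, "translation": [0, 0, 0], "angular": [0, 0, 0]},
    {"hand": 0, "translation": [0, 0, 0], "angular": [0, 0, 0]},
    {"hand": 0, "translation": [0, 0, 0], "angular": [0, 0, 0]},
    {"hand": 0, "translation": [0, 0, 0], "angular": [0, 0, 0]}
  ],
  "grip_force": 40
}}

```text
time: 18.0
ee_pos: [0.571, -0.0635, 0.0497]
tool_rot: [-2.968, -1.028, -0.001]
force: [-0.3, -0.6, -1.4]
gripper_width: 0.099
```

```bash
python3 -c "
from h import *
go(.5036,.285,.17,-52)"
```

```text
t 18.00 pos [ 0.571  -0.0635  0.0497] jaw -51.8 w 0.099 F [-0.3 -0.6 -1.4] q [-0.21  0.22  1.53  0.    1.39  0.69]
level turn xy deg [-0.   -0.03  0.  ]
delta tool now cm [ 16.27 -31.55 -12.02]
turn z deg 0.2 delta after turn cm [ 16.15 -31.61 -12.02]
```

>>> {"fn": "jog_arm", "kwargs": {
  "steps": [
    {"hand": 0, "translation": [0, 0, -1], "angular": [0, 0, 0]},
    {"hand": 0, "translation": [0, 0, -2], "angular": [0, 0, 0]},
    {"hand": 0, "translation": [0, 0, -2.5], "angular": [0, 0, 0]},
    {"hand": 0, "translation": [0, 0, -2.5], "angular": [0, 0, 0]},
    {"hand": 0, "translation": [0, 0, -2.5], "angular": [0, 0, 0]},
    {"hand": 0, "translation": [0, 0, -1.5], "angular": [0, 0, 0]},
    {"hand": 0, "translation": [0, 0, -0.5], "angular": [0, 0, 0]}
  ]
}}

```text
time: 18.58
ee_pos: [0.5671, -0.0628, 0.1772]
tool_rot: [-2.962, -1.026, 0.016]
force: [-0.6, -0.1, -2.3]
gripper_width: 0.099
```

```bash
python3 -c "
from h import *
go(.5036,.285,.17,-52)
c=ctrl.capture('wrist');np.savez('w12',**c);cv2.imwrite('pics/w12.png',c['image'][:,:,::-1])"
```

```text
t 18.58 pos [ 0.5671 -0.0628  0.1772] jaw -51.8 w 0.099 F [-0.6 -0.1 -2.3] q [-0.21  0.15  1.36  0.    1.65  0.69]
level turn xy deg [-0.55  0.44  0.  ]
delta tool now cm [ 16.53 -31.25   0.89]
turn z deg 0.2 delta after turn cm [ 16.42 -31.31   0.89]
```

View pics/w12.png

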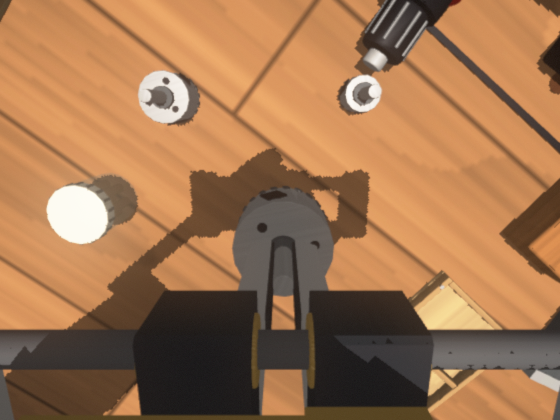

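Large saw is held, hanging plumb. Move to the middle bay.

>>> {"fn": "jog_arm", "kwargs": {
  "steps": [
    {"hand": 0, "translation": [0.7, -1.4, 0], "angular": [-0.5, 0.4, 0]},
    {"hand": 0, "translation": [1.2, -2.3, 0], "angular": [0, 0, 0]},
    {"hand": 0, "translation": [1.4, -2.7, 0], "angular": [0, 0, 0]},
    {"hand": 0, "translation": [1.4, -2.7, 0], "angular": [0, 0, 0]},
    {"hand": 0, "translation": [1.4, -2.7, 0], "angular": [0, 0, 0]},
    {"hand": 0, "translation": [1.4, -2.7, 0], "angular": [0, 0, 0]},
    {"hand": 0, "translation": [1.4, -2.7, 0], "angular": [0, 0, 0]},
    {"hand": 0, "translation": [1.4, -2.7, 0], "angular": [0, 0, 0]},
    {"hand": 0, "translation": [1.4, -2.7, 0], "angular": [0, 0, 0]},
    {"hand": 0, "translation": [1.4, -2.7, 0], "angular": [0, 0, 0]},
    {"hand": 0, "translation": [1.3, -2.3, 0], "angular": [0, 0, 0]},
    {"hand": 0, "translation": [0.8, -1.4, 0], "angular": [0, 0, 0]},
    {"hand": 0, "translation": [0, 0, 0], "angular": [0, 0, 0]}
  ]
}}

```text
time: 19.72
ee_pos: [0.4979, 0.2698, 0.1606]
tool_rot: [-2.97, -1.018, 0.038]
force: [-1.2, 0.2, -3.0]
gripper_width: 0.099
```

```bash
python3 -c "
from h import *
go(.5036,.285,.07,-52)"
```

```text
t 19.72 pos [0.4979 0.2698 0.1606] jaw -52.2 w 0.099 F [-1.2  0.2 -3. ] q [0.39 0.15 1.38 0.   1.63 1.3 ]
level turn xy deg [-0.56  1.29  0.  ]
delta tool now cm [ 1.58 -0.76  9.04]
turn z deg -0.2 delta after turn cm [ 1.59 -0.76  9.04]
```

>>> {"fn": "jog_arm", "kwargs": {
  "steps": [
    {"hand": 0, "translation": [0.5, -0.3, 1], "angular": [-0.3, 0.7, 0]},
    {"hand": 0, "translation": [0.5, -0.3, 1.5], "angular": [-0.2, 0.6, 0]},
    {"hand": 0, "translation": [0.4, -0.2, 2], "angular": [0, 0, 0]},
    {"hand": 0, "translation": [0, 0, 1.5], "angular": [0, 0, 0]},
    {"hand": 0, "translation": [0, 0, 0.8], "angular": [0, 0, 0]},
    {"hand": 0, "translation": [0, 0, 0], "angular": [0, 0, 0]}
  ]
}}

```text
time: 20.22
ee_pos: [0.5013, 0.2815, 0.0844]
tool_rot: [2.968, 1.02, -0.013]
force: [-0.6, -0.4, -3.2]
gripper_width: 0.098
```

```bash
python3 -c "
from h import *
go(.5036,.285,.0547,-52)
c=ctrl.capture('wrist');np.savez('w13',**c);cv2.imwrite('pics/w13.png',c['image'][:,:,::-1])
def T(x,y,p): return [p[0]+x*np.cos(p[2])-y*np.sin(p[2]),p[1]+x*np.sin(p[2])+y*np.cos(p[2])]
p=[.4816,.2856,-.027]
print(proj([T(x,y,p)+[.018] for x,y in [(.130,.056),(.130,-.056),(.062,.05),(.062,-.05)]],c['camera_matrix'],c['extrinsics']).round(0))"
```

```text
t 20.22 pos [0.5013 0.2815 0.0844] jaw -52.1 w 0.098 F [-0.6 -0.4 -3.2] q [ 0.41  0.2   1.48 -0.    1.46  1.32]
level turn xy deg [ 0.03  0.5  -0.  ]
delta tool now cm [ 0.42 -0.13  2.97]
turn z deg -0.1 delta after turn cm [ 0.42 -0.13  2.97]
[[322.  25.]
 [450. 143.]
 [260. 120.]
 [373. 214.]]
```

View pics/w13.png

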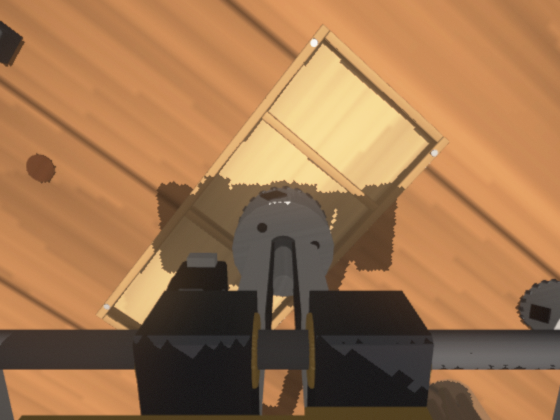

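>>> {"fn": "jog_arm", "kwargs": {
  "steps": [
    {"hand": 0, "translation": [0.2, -0.1, 0.4], "angular": [0, 0.5, 0]},
    {"hand": 0, "translation": [0.2, 0, 0.7], "angular": [0, 0, 0]},
    {"hand": 0, "translation": [0, 0, 0.7], "angular": [0, 0, 0]},
    {"hand": 0, "translation": [0, 0, 0.5], "angular": [0, 0, 0]},
    {"hand": 0, "translation": [0, 0, 0.2], "angular": [0, 0, 0]}
  ]
}}

```text
time: 20.68
ee_pos: [0.5073, 0.2846, 0.062]
tool_rot: [2.972, 1.017, 0.014]
force: [-0.4, -0.3, -2.8]
gripper_width: 0.093
```

```bash
python3 -c "
from h import *
go(.5036,.285,.0547,-52)"
```

```text
t 20.68 pos [0.5073 0.2846 0.062 ] jaw -52.2 w 0.093 F [-0.4 -0.3 -2.8] q [ 0.41  0.22  1.51 -0.    1.4   1.33]
level turn xy deg [ 0.17 -0.47  0.  ]
delta tool now cm [-0.27 -0.26  0.72]
turn z deg -0.2 delta after turn cm [-0.27 -0.26  0.72]
```

>>> {"fn": "jog_arm", "kwargs": {
  "steps": [
    {"hand": 0, "translation": [-0.2, -0.2, 0.2], "angular": [0.1, -0.4, 0]},
    {"hand": 0, "translation": [0, 0, 0.3], "angular": [0, 0, 0]},
    {"hand": 0, "translation": [0, 0, 0.2], "angular": [0, 0, 0]}
  ]
}}

```text
time: 20.93
ee_pos: [0.5045, 0.2851, 0.0547]
tool_rot: [2.971, 1.017, 0.002]
force: [0.0, 0.6, -2.3]
gripper_width: 0.099
```

>>> {"fn": "jog_arm", "kwargs": {
  "steps": [
    {"hand": 0, "translation": [0, 0, 0.15], "angular": [0, 0, 0]}
  ]
}}

```text
time: 21.02
ee_pos: [0.5047, 0.2852, 0.0546]
tool_rot: [2.971, 1.017, 0.003]
force: [-3.2, -2.5, 9.7]
gripper_width: 0.094
```

>>> {"fn": "jog_arm", "kwargs": {
  "steps": [
    {"hand": 0, "translation": [0, 0, 0.15], "angular": [0, 0, 0]}
  ]
}}

```text
time: 21.1
ee_pos: [0.5047, 0.2852, 0.0547]
tool_rot: [2.971, 1.018, 0.004]
force: [-2.9, -1.5, 5.0]
gripper_width: 0.095
```

Landed. Release, go up, and head for the small saw.

>>> {"fn": "jog_arm", "kwargs": {
  "steps": [
    {"hand": 0.2, "translation": [0, 0, 0], "angular": [0, 0, 0]},
    {"hand": 0.35, "translation": [0, 0, 0], "angular": [0, 0, 0]},
    {"hand": 0.35, "translation": [0, 0, 0], "angular": [0, 0, 0]},
    {"hand": 0.35, "translation": [0, 0, -1], "angular": [0, 0, 0]},
    {"hand": 0.35, "translation": [0, 0, -2], "angular": [0, 0, 0]},
    {"hand": 0.35, "translation": [0, 0, -3], "angular": [0, 0, 0]},
    {"hand": 0.35, "translation": [0, 0, -3], "angular": [0, 0, 0]},
    {"hand": 0.35, "translation": [0, 0, -3], "angular": [0, 0, 0]},
    {"hand": 0.35, "translation": [0, 0, -1], "angular": [0, 0, 0]}
  ]
}}

```text
time: 21.85
ee_pos: [0.5037, 0.2851, 0.1898]
tool_rot: [2.971, 1.018, 0.001]
force: [0.3, 0.2, 0.8]
gripper_width: 0.348
```

```bash
python3 -c "
from h import *
go(.673,-.0605,.18,-75)
c=ctrl.capture('wrist');np.savez('w14',**c);cv2.imwrite('pics/w14.png',c['image'][:,:,::-1])"
```

```text
t 21.85 pos [0.5037 0.2851 0.1898] jaw -52.2 w 0.348 F [0.3 0.2 0.8] q [ 0.42  0.15  1.33 -0.    1.66  1.33]
level turn xy deg [ 0.07 -0.03  0.  ]
delta tool now cm [-7.82 37.68  1.02]
turn z deg 22.8 delta after turn cm [ 7.41 37.77  1.02]
```

View pics/w14.png

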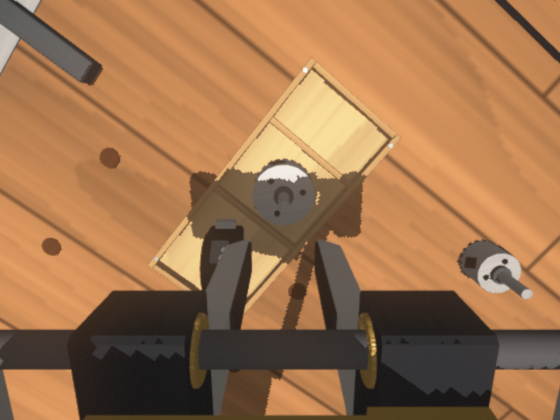

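>>> {"fn": "jog_arm", "kwargs": {
  "steps": [
    {"hand": 0.35, "translation": [-0.6, 2.9, 0], "angular": [0, 0, 0]},
    {"hand": 0.35, "translation": [-0.6, 2.9, 0], "angular": [0, 0, 0]},
    {"hand": 0.35, "translation": [-0.6, 2.9, 0], "angular": [0, 0, 0]},
    {"hand": 0.35, "translation": [-0.6, 2.9, 0], "angular": [0, 0, 0]},
    {"hand": 0.35, "translation": [-0.6, 2.9, 0], "angular": [0, 0, 0]},
    {"hand": 0.35, "translation": [-0.6, 2.9, 0], "angular": [0, 0, 0]},
    {"hand": 0.35, "translation": [-0.6, 2.9, 0], "angular": [0, 0, 0]},
    {"hand": 0.35, "translation": [-0.6, 2.9, 0], "angular": [0, 0, 0]},
    {"hand": 0.35, "translation": [-0.6, 2.9, 0], "angular": [0, 0, 0]},
    {"hand": 0.35, "translation": [-0.6, 2.9, 0], "angular": [0, 0, 0]},
    {"hand": 0.35, "translation": [-0.6, 2.9, 0], "angular": [0, 0, 0]},
    {"hand": 0.35, "translation": [-0.6, 2.8, 0], "angular": [0, 0, 0]},
    {"hand": 0.35, "translation": [-0.4, 2, 0], "angular": [0, 0, 0]},
    {"hand": 0.35, "translation": [0, 0, -0.3], "angular": [0, 0, 6]},
    {"hand": 0.35, "translation": [0, 0, -0.3], "angular": [0, 0, 6]},
    {"hand": 0.35, "translation": [0, 0, -0.3], "angular": [0, 0, 6]},
    {"hand": 0.35, "translation": [0, 0, 0], "angular": [0, 0, 5]}
  ]
}}

```text
time: 23.32
ee_pos: [0.67, -0.0674, 0.1676]
tool_rot: [-3.109, -0.38, 0.049]
force: [0.2, 0.1, 0.4]
gripper_width: 0.354
```

```bash
python3 -c "
from h import *
go(.673,-.0605,.12,-75)
c=ctrl.capture('wrist');np.savez('w15',**c);cv2.imwrite('pics/w15.png',c['image'][:,:,::-1])"
```

```text
t 23.32 pos [ 0.67   -0.0674  0.1676] jaw -76.1 w 0.354 F [0.2 0.1 0.4] q [-0.18  0.4   1.07 -0.    1.71  1.14]
level turn xy deg [-0.74  1.71  0.  ]
delta tool now cm [ 0.6  -0.54  4.75]
turn z deg -1.1 delta after turn cm [ 0.61 -0.53  4.75]
```

View pics/w15.png

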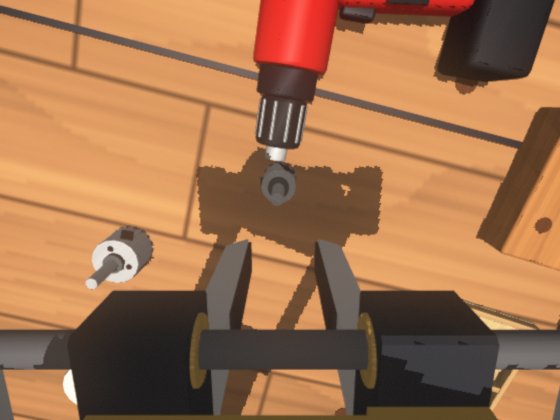

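```bash
python3 -c "
from h import *
c=np.load('w15.npz')
print('small cup',wp(c,278,184.5,.038))
print('drill tip',wp(c,277,160,.031), 'chuck',wp(c,280,146,.035))
go(.673,-.0605,.12,-75)
"
```

```text
small cup [ 0.6773816  -0.06035598  0.038     ]
drill tip [ 0.6964052  -0.05466307  0.031     ] chuck [ 0.70904683 -0.05429016  0.035     ]
t 23.37 pos [ 0.6696 -0.0675  0.1665] jaw -76.2 w 0.349 F [ 0.3 -0.  -0.7] q [-0.18  0.4   1.07 -0.    1.71  1.15]
level turn xy deg [-0.76  1.8   0.  ]
delta tool now cm [ 0.64 -0.53  4.64]
turn z deg -1.2 delta after turn cm [ 0.66 -0.52  4.64]
```

>>> {"fn": "jog_arm", "kwargs": {
  "steps": [
    {"hand": 0.35, "translation": [0.2, -0.3, 1], "angular": [-0.4, 0.9, 0]},
    {"hand": 0.35, "translation": [0.2, -0.2, 1.5], "angular": [-0.4, 0.9, 0]},
    {"hand": 0.35, "translation": [0.1, -0.1, 1.5], "angular": [0, 0, 0]},
    {"hand": 0.35, "translation": [0, 0, 1], "angular": [0, 0, 0]},
    {"hand": 0.35, "translation": [0, 0, 0], "angular": [0, 0, 0]}
  ]
}}

```text
time: 23.78
ee_pos: [0.6705, -0.06, 0.1078]
tool_rot: [-3.116, -0.39, 0.009]
force: [0.1, -0.6, -1.5]
gripper_width: 0.349
```

```bash
python3 -c "
from h import *
go(.6745,-.0602,.05,-75)
c=ctrl.capture('wrist');np.savez('w16',**c);cv2.imwrite('pics/w16.png',c['image'][:,:,::-1])"
```

```text
t 23.78 pos [ 0.6705 -0.06    0.1078] jaw -75.7 w 0.349 F [ 0.1 -0.6 -1.5] q [-0.17  0.4   1.19 -0.    1.56  1.15]
level turn xy deg [-0.11  0.3   0.  ]
delta tool now cm [0.41 0.13 5.78]
turn z deg -0.7 delta after turn cm [0.41 0.13 5.78]
```

View pics/w16.png

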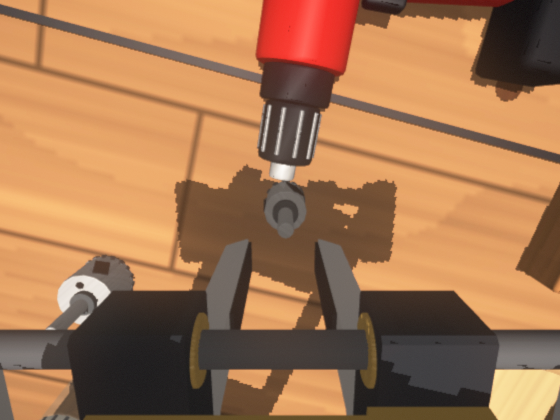

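```bash
python3 -c "
from h import *
c=np.load('w16.npz')
print('small cup',wp(c,284.5,206.5,.038),'shank',wp(c,286.5,231,.08))
go(.6745,-.0602,.05,-75)
"
```

```text
small cup [ 0.6789841  -0.05961265  0.038     ] shank [ 0.67550211 -0.06160515  0.08      ]
t 23.83 pos [ 0.6707 -0.06    0.1085] jaw -75.7 w 0.352 F [-0.2 -0.4 -0.7] q [-0.17  0.4   1.19 -0.    1.56  1.15]
level turn xy deg [-0.1   0.27  0.  ]
delta tool now cm [0.39 0.12 5.85]
turn z deg -0.7 delta after turn cm [0.39 0.12 5.85]
```

>>> {"fn": "jog_arm", "kwargs": {
  "steps": [
    {"hand": 0.35, "translation": [0.2, 0.1, 1.2], "angular": [0, 0.2, 0]},
    {"hand": 0.35, "translation": [0.2, 0, 1.4], "angular": [0, 0, 0]},
    {"hand": 0.35, "translation": [0, 0, 1.4], "angular": [0, 0, 0]},
    {"hand": 0.35, "translation": [0, 0, 0.8], "angular": [0, 0, 0]},
    {"hand": 0.35, "translation": [0, 0, 0], "angular": [0, 0, 0]}
  ]
}}

```text
time: 24.25
ee_pos: [0.677, -0.0605, 0.0581]
tool_rot: [-3.117, -0.392, -0.005]
force: [-0.2, 0.1, -0.8]
gripper_width: 0.347
```

```bash
python3 -c "
from h import *
go(.6748,-.0605,.05,-75)"
```

```text
t 24.25 pos [ 0.677  -0.0605  0.0581] jaw -75.6 w 0.347 F [-0.2  0.1 -0.8] q [-0.17  0.44  1.24  0.    1.47  1.15]
level turn xy deg [ 0.01 -0.17  0.  ]
delta tool now cm [-0.22 -0.06  0.81]
turn z deg -0.6 delta after turn cm [-0.22 -0.06  0.81]
```

>>> {"fn": "jog_arm", "kwargs": {
  "steps": [
    {"hand": 0.35, "translation": [-0.2, 0, 0.4], "angular": [0, -0.1, 0]},
    {"hand": 0.3, "translation": [0, 0, 0.1], "angular": [0, 0, 0]},
    {"hand": 0.1, "translation": [0, 0, 0], "angular": [0, 0, 0]},
    {"hand": 0, "translation": [0, 0, 0], "angular": [0, 0, 0]},
    {"hand": 0, "translation": [0, 0, 0], "angular": [0, 0, 0]},
    {"hand": 0, "translation": [0, 0, 0], "angular": [0, 0, 0]},
    {"hand": 0, "translation": [0, 0, 0], "angular": [0, 0, 0]}
  ],
  "grip_force": 40
}}

```text
time: 24.83
ee_pos: [0.6763, -0.0614, 0.0544]
tool_rot: [3.116, 0.393, 0.007]
force: [0.1, 0.8, -0.3]
gripper_width: 0.093
```

```bash
python3 -c "
from h import *
go(.5776,.283,.17,-75)"
```

```text
t 24.83 pos [ 0.6763 -0.0614  0.0544] jaw -75.6 w 0.093 F [ 0.1  0.8 -0.3] q [-0.17  0.44  1.24  0.    1.46  1.15]
level turn xy deg [ 0.09 -0.24  0.  ]
delta tool now cm [ -0.97 -35.8  -11.62]
turn z deg -0.6 delta after turn cm [ -0.57 -35.8  -11.62]
```

>>> {"fn": "jog_arm", "kwargs": {
  "steps": [
    {"hand": 0, "translation": [0, 0, -1], "angular": [0, 0, 0]},
    {"hand": 0, "translation": [0, 0, -2], "angular": [0, 0, 0]},
    {"hand": 0, "translation": [0, 0, -2.5], "angular": [0, 0, 0]},
    {"hand": 0, "translation": [0, 0, -2.5], "angular": [0, 0, 0]},
    {"hand": 0, "translation": [0, 0, -2.5], "angular": [0, 0, 0]},
    {"hand": 0, "translation": [0, 0, -1.2], "angular": [0, 0, 0]},
    {"hand": 0, "translation": [0, 0, -0.3], "angular": [0, 0, 0]}
  ]
}}

```text
time: 25.42
ee_pos: [0.6739, -0.061, 0.1803]
tool_rot: [-3.116, -0.393, 0.001]
force: [-0.0, -0.4, -0.9]
gripper_width: 0.098
```

```bash
python3 -c "
from h import *
go(.5776,.283,.17,-75)
c=ctrl.capture('wrist');np.savez('w17',**c);cv2.imwrite('pics/w17.png',c['image'][:,:,::-1])"
```

```text
t 25.42 pos [ 0.6739 -0.061   0.1803] jaw -75.6 w 0.098 F [-0.  -0.4 -0.9] q [-0.17  0.38  1.07  0.    1.69  1.15]
level turn xy deg [-0.04  0.05  0.  ]
delta tool now cm [ -0.79 -35.71   1.05]
turn z deg -0.6 delta after turn cm [ -0.4  -35.72   1.05]
```

View pics/w17.png

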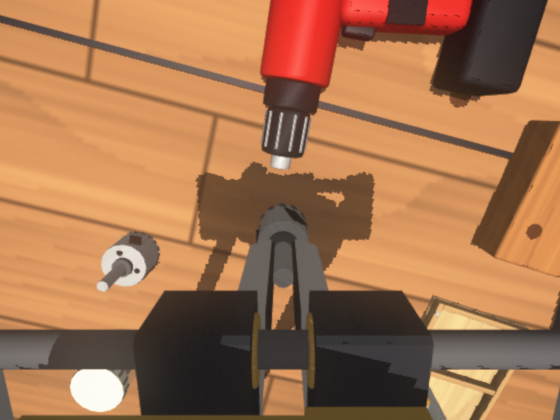

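Held. Move to the shortest bay.

>>> {"fn": "jog_arm", "kwargs": {
  "steps": [
    {"hand": 0, "translation": [0, -1.5, 0], "angular": [0, 0, 0]},
    {"hand": 0, "translation": [0, -2.5, 0], "angular": [0, 0, 0]},
    {"hand": 0, "translation": [0, -3, 0], "angular": [0, 0, 0]},
    {"hand": 0, "translation": [-0.1, -3, 0], "angular": [0, 0, 0]},
    {"hand": 0, "translation": [-0.1, -3, 0], "angular": [0, 0, 0]},
    {"hand": 0, "translation": [-0.1, -3, 0], "angular": [0, 0, 0]},
    {"hand": 0, "translation": [-0.1, -3, 0], "angular": [0, 0, 0]},
    {"hand": 0, "translation": [-0.1, -3, 0], "angular": [0, 0, 0]},
    {"hand": 0, "translation": [-0.1, -3, 0], "angular": [0, 0, 0]},
    {"hand": 0, "translation": [-0.1, -3, 0], "angular": [0, 0, 0]},
    {"hand": 0, "translation": [-0.1, -3, 0], "angular": [0, 0, 0]},
    {"hand": 0, "translation": [0, -2.5, 0], "angular": [0, 0, 0]},
    {"hand": 0, "translation": [0, -1.5, 0], "angular": [0, 0, 0]},
    {"hand": 0, "translation": [0, 0, 0], "angular": [0, 0, 0]}
  ]
}}

```text
time: 26.63
ee_pos: [0.5567, 0.3006, 0.1587]
tool_rot: [-3.112, -0.395, 0.062]
force: [-0.4, 0.1, -1.1]
gripper_width: 0.096
```

```bash
python3 -c "
from h import *
go(.5776,.283,.09,-75)"
```

```text
t 26.63 pos [0.5567 0.3006 0.1587] jaw -75.5 w 0.096 F [-0.4  0.1 -1.1] q [0.4  0.31 1.2  0.01 1.67 1.72]
level turn xy deg [-0.53  2.21  0.  ]
delta tool now cm [1.85 2.29 6.79]
turn z deg -0.5 delta after turn cm [1.83 2.31 6.79]
```

>>> {"fn": "jog_arm", "kwargs": {
  "steps": [
    {"hand": 0, "translation": [0.5, 0.7, -0.2], "angular": [-0.3, 1.2, 0]},
    {"hand": 0, "translation": [0.6, 0.8, 0], "angular": [-0.2, 1, 0]},
    {"hand": 0, "translation": [0.5, 0.7, 0], "angular": [0, 0, 0]},
    {"hand": 0, "translation": [0, 0, 0], "angular": [0, 0, 0]}
  ]
}}

```text
time: 26.97
ee_pos: [0.577, 0.2805, 0.1566]
tool_rot: [3.112, 0.398, -0.004]
force: [-0.0, -0.1, -0.4]
gripper_width: 0.095
```

```bash
python3 -c "
from h import *
go(.5776,.283,.09,-75)"
```

```text
t 26.97 pos [0.577  0.2805 0.1566] jaw -75.4 w 0.095 F [-0.  -0.1 -0.4] q [ 0.37  0.31  1.21 -0.    1.63  1.68]
level turn xy deg [ 0.2   0.17 -0.  ]
delta tool now cm [ 0.14 -0.25  6.66]
turn z deg -0.4 delta after turn cm [ 0.14 -0.25  6.66]
```

>>> {"fn": "jog_arm", "kwargs": {
  "steps": [
    {"hand": 0, "translation": [0, -0.1, 1], "angular": [0.2, 0.2, 0]},
    {"hand": 0, "translation": [0, -0.1, 2], "angular": [0, 0, 0]},
    {"hand": 0, "translation": [0, 0, 2], "angular": [0, 0, 0]},
    {"hand": 0, "translation": [0, 0, 1], "angular": [0, 0, 0]},
    {"hand": 0, "translation": [0, 0, 0], "angular": [0, 0, 0]}
  ]
}}

```text
time: 27.38
ee_pos: [0.5805, 0.276, 0.0944]
tool_rot: [-3.117, -0.381, -0.007]
force: [0.4, 0.3, -1.8]
gripper_width: 0.097
```

```bash
python3 -c "
from h import *
go(.5776,.283,.0594,-75)
c=ctrl.capture('wrist');np.savez('w18',**c);cv2.imwrite('pics/w18.png',c['image'][:,:,::-1])"
```

```text
t 27.38 pos [0.5805 0.276  0.0944] jaw -76.0 w 0.097 F [ 0.4  0.3 -1.8] q [0.36 0.33 1.3  0.   1.5  1.68]
level turn xy deg [-0.04 -0.28  0.  ]
delta tool now cm [-0.13 -0.75  3.5 ]
turn z deg -1.0 delta after turn cm [-0.11 -0.75  3.5 ]
```

View pics/w18.png

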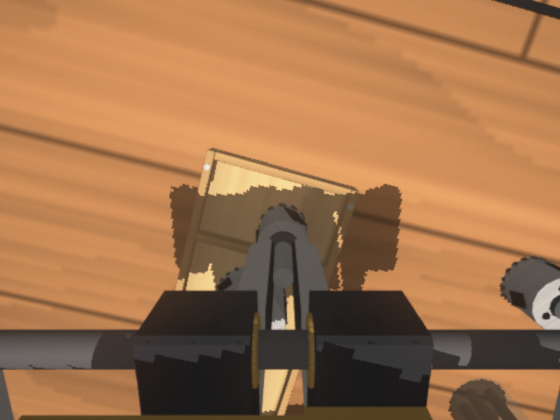

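>>> {"fn": "jog_arm", "kwargs": {
  "steps": [
    {"hand": 0, "translation": [-0.1, -0.3, 0.5], "angular": [0, -0.2, 0]},
    {"hand": 0, "translation": [0, -0.2, 0.8], "angular": [0, 0, 0]},
    {"hand": 0, "translation": [0, -0.1, 0.8], "angular": [0, 0, 0]},
    {"hand": 0, "translation": [0, 0, 0.6], "angular": [0, 0, 0]},
    {"hand": 0, "translation": [0, 0, 0.2], "angular": [0, 0, 0]}
  ]
}}

```text
time: 27.85
ee_pos: [0.5808, 0.2828, 0.0678]
tool_rot: [-3.116, -0.38, -0.013]
force: [-0.6, 0.6, -0.7]
gripper_width: 0.101
```

```bash
python3 -c "
from h import *
go(.5776,.283,.0594,-75)"
```

```text
t 27.85 pos [0.5808 0.2828 0.0678] jaw -76.1 w 0.101 F [-0.6  0.6 -0.7] q [0.36 0.35 1.33 0.   1.45 1.69]
level turn xy deg [-0.11 -0.51  0.  ]
delta tool now cm [-0.31 -0.1   0.84]
turn z deg -1.1 delta after turn cm [-0.31 -0.1   0.84]
```

>>> {"fn": "jog_arm", "kwargs": {
  "steps": [
    {"hand": 0, "translation": [-0.2, 0, 0.3], "angular": [-0.1, -0.3, 0]},
    {"hand": 0, "translation": [0, 0, 0.3], "angular": [0, 0, 0]},
    {"hand": 0, "translation": [0, 0, 0.2], "angular": [0, 0, 0]}
  ]
}}

```text
time: 28.1
ee_pos: [0.5787, 0.2827, 0.0591]
tool_rot: [-3.118, -0.381, -0.005]
force: [-0.4, 0.4, -0.6]
gripper_width: 0.096
```

>>> {"fn": "jog_arm", "kwargs": {
  "steps": [
    {"hand": 0, "translation": [0, 0, 0.15], "angular": [0, 0, 0]}
  ]
}}

```text
time: 28.18
ee_pos: [0.5789, 0.2829, 0.0584]
tool_rot: [-3.118, -0.381, -0.007]
force: [-2.5, -0.8, 6.3]
gripper_width: 0.095
```

>>> {"fn": "jog_arm", "kwargs": {
  "steps": [
    {"hand": 0, "translation": [0, 0, 0.15], "angular": [0, 0, 0]}
  ]
}}

```text
time: 28.27
ee_pos: [0.5791, 0.283, 0.0584]
tool_rot: [-3.118, -0.382, -0.008]
force: [-3.6, -1.7, 6.0]
gripper_width: 0.095
```

>>> {"fn": "jog_arm", "kwargs": {
  "steps": [
    {"hand": 0.2, "translation": [0, 0, 0], "angular": [0, 0, 0]},
    {"hand": 0.35, "translation": [0, 0, 0], "angular": [0, 0, 0]},
    {"hand": 0.35, "translation": [0, 0, 0], "angular": [0, 0, 0]},
    {"hand": 0.35, "translation": [0, 0, -1], "angular": [0, 0, 0]},
    {"hand": 0.35, "translation": [0, 0, -2], "angular": [0, 0, 0]},
    {"hand": 0.35, "translation": [0, 0, -3], "angular": [0, 0, 0]},
    {"hand": 0.35, "translation": [0, 0, -3], "angular": [0, 0, 0]},
    {"hand": 0.35, "translation": [0, 0, -3], "angular": [0, 0, 0]},
    {"hand": 0.35, "translation": [0, 0, -0.5], "angular": [0, 0, 0]}
  ]
}}

```text
time: 29.02
ee_pos: [0.5773, 0.2821, 0.188]
tool_rot: [3.118, 0.381, 0.002]
force: [1.2, 1.0, 1.1]
gripper_width: 0.35
```

```bash
python3 -c "
from h import *
go(.4535,.064,.17)
c=ctrl.capture('wrist');np.savez('w19',**c);cv2.imwrite('pics/w19.png',c['image'][:,:,::-1])"
```

```text
t 29.02 pos [0.5773 0.2821 0.188 ] jaw -76.1 w 0.350 F [1.2 1.  1.1] q [ 0.37  0.3   1.16 -0.    1.68  1.69]
level turn xy deg [ 0.03 -0.05  0.  ]
delta tool now cm [-17.27  18.19   1.79]
```

View pics/w19.png

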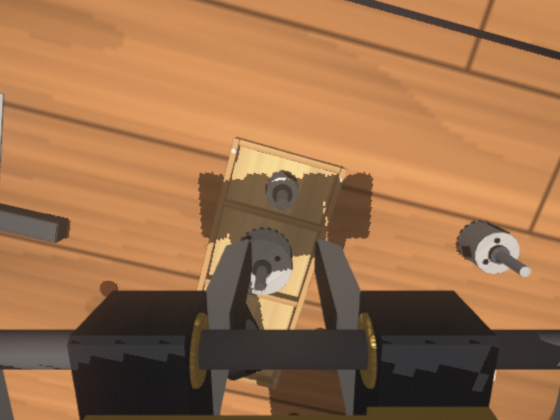

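>>> {"fn": "jog_arm", "kwargs": {
  "steps": [
    {"hand": 0.5, "translation": [-1.9, 2, 0], "angular": [0, 0, 0]},
    {"hand": 0.6, "translation": [-1.9, 2, 0], "angular": [0, 0, 0]},
    {"hand": 0.75, "translation": [-1.9, 2, 0], "angular": [0, 0, 0]},
    {"hand": 0.75, "translation": [-1.9, 2, 0], "angular": [0, 0, 0]},
    {"hand": 0.75, "translation": [-1.9, 2, 0], "angular": [0, 0, 0]},
    {"hand": 0.75, "translation": [-1.9, 2, 0], "angular": [0, 0, 0]},
    {"hand": 0.75, "translation": [-1.9, 2, 0], "angular": [0, 0, 0]},
    {"hand": 0.75, "translation": [-1.9, 2, 0], "angular": [0, 0, 0]},
    {"hand": 0.75, "translation": [-1, 1, 0], "angular": [0, 0, 0]},
    {"hand": 0.75, "translation": [0, 0, 0], "angular": [0, 0, 0]}
  ]
}}

```text
time: 29.9
ee_pos: [0.45, 0.0701, 0.171]
tool_rot: [3.116, 0.386, -0.031]
force: [-0.4, -0.2, -0.5]
gripper_width: 0.749
```

```bash
python3 -c "
from h import *
go(.4535,.064,.1)
c=ctrl.capture('wrist');np.savez('w20',**c);cv2.imwrite('pics/w20.png',c['image'][:,:,::-1])"
```

```text
t 29.90 pos [0.45   0.0701 0.171 ] jaw -75.9 w 0.749 F [-0.4 -0.2 -0.5] q [ 0.03 -0.1   1.63 -0.    1.64  1.36]
level turn xy deg [-0.05  1.14  0.  ]
delta tool now cm [0.33 0.68 7.09]
```

View pics/w20.png

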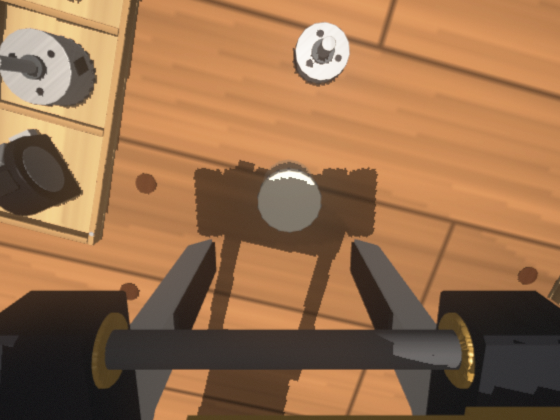

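```bash
python3 -c "
from h import *
c=np.load('w20.npz')
print('jar',wp(c,289.5,198,.066))
go(.454,.064,.1)"
```

```text
jar [0.45585199 0.06556193 0.066     ]
t 29.95 pos [0.4504 0.071  0.1708] jaw -75.8 w 0.749 F [ 0.2  0.3 -0.4] q [ 0.03 -0.1   1.62 -0.    1.64  1.36]
level turn xy deg [-0.09  1.15  0.  ]
delta tool now cm [0.32 0.78 7.07]
```

>>> {"fn": "jog_arm", "kwargs": {
  "steps": [
    {"hand": 0.75, "translation": [0.1, 0.3, 1], "angular": [0, 0.7, 0]},
    {"hand": 0.75, "translation": [0.1, 0.3, 1.5], "angular": [0, 0.5, 0]},
    {"hand": 0.75, "translation": [0, 0.1, 1.5], "angular": [0, 0, 0]},
    {"hand": 0.75, "translation": [0, 0, 1], "angular": [0, 0, 0]},
    {"hand": 0.75, "translation": [0, 0, 0.5], "angular": [0, 0, 0]}
  ]
}}

```text
time: 30.37
ee_pos: [0.4558, 0.068, 0.1118]
tool_rot: [-3.113, -0.39, -0.005]
force: [-0.2, -0.5, -0.4]
gripper_width: 0.755
```

```bash
python3 -c "
from h import *
go(.454,.0645,.028)
c=ctrl.capture('wrist');np.savez('w21',**c);cv2.imwrite('pics/w21.png',c['image'][:,:,::-1])"
```

```text
t 30.37 pos [0.4558 0.068  0.1118] jaw -75.7 w 0.755 F [-0.2 -0.5 -0.4] q [ 0.02 -0.08  1.72  0.01  1.49  1.34]
level turn xy deg [-0.25 -0.21  0.  ]
delta tool now cm [-0.3   0.33  8.38]
```

View pics/w21.png

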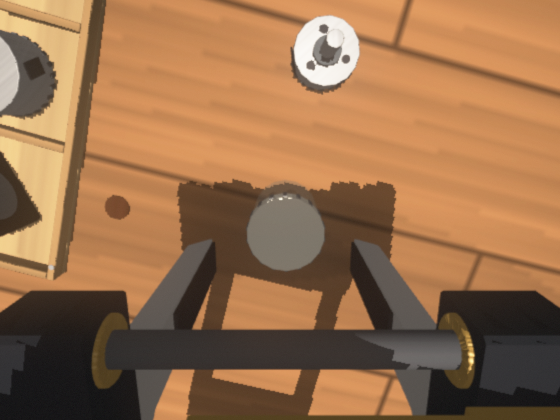

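>>> {"fn": "jog_arm", "kwargs": {
  "steps": [
    {"hand": 0.75, "translation": [-0.1, 0.2, 1.5], "angular": [-0.2, -0.2, 0]},
    {"hand": 0.75, "translation": [-0.1, 0.1, 1.8], "angular": [0, 0, 0]},
    {"hand": 0.75, "translation": [0, 0, 1.8], "angular": [0, 0, 0]},
    {"hand": 0.75, "translation": [0, 0, 1.5], "angular": [0, 0, 0]},
    {"hand": 0.75, "translation": [0, 0, 0.7], "angular": [0, 0, 0]},
    {"hand": 0.75, "translation": [0, 0, 0], "angular": [0, 0, 0]}
  ]
}}

```text
time: 30.92
ee_pos: [0.4574, 0.068, 0.0368]
tool_rot: [-3.115, -0.397, -0.004]
force: [-0.1, 0.5, -0.7]
gripper_width: 0.749
```

```bash
python3 -c "
from h import *
go(.454,.0645,.026)"
```

```text
t 30.92 pos [0.4574 0.068  0.0368] jaw -75.5 w 0.749 F [-0.1  0.5 -0.7] q [ 0.02 -0.01  1.82  0.    1.33  1.34]
level turn xy deg [-0.09 -0.14  0.  ]
delta tool now cm [-0.42  0.25  1.08]
```

>>> {"fn": "jog_arm", "kwargs": {
  "steps": [
    {"hand": 0.75, "translation": [-0.2, 0.1, 0.5], "angular": [-0.1, -0.1, 0]},
    {"hand": 0.7, "translation": [-0.1, 0.1, 0.3], "angular": [0, 0, 0]},
    {"hand": 0.6, "translation": [0, 0, 0.1], "angular": [0, 0, 0]},
    {"hand": 0.45, "translation": [0, 0, 0], "angular": [0, 0, 0]},
    {"hand": 0.4, "translation": [0, 0, 0], "angular": [0, 0, 0]},
    {"hand": 0.4, "translation": [0, 0, 0], "angular": [0, 0, 0]},
    {"hand": 0.4, "translation": [0, 0, 0], "angular": [0, 0, 0]}
  ],
  "grip_force": 25
}}

```text
time: 31.5
ee_pos: [0.458, 0.0658, 0.0311]
tool_rot: [3.116, 0.398, 0.012]
force: [-0.3, -0.9, -0.7]
gripper_width: 0.535
```

```bash
python3 -c "
from h import *
def T(x,y,p): return [p[0]+x*np.cos(p[2])-y*np.sin(p[2]),p[1]+x*np.sin(p[2])+y*np.cos(p[2])]
t=T(.057,0,[.4951,-.2933,-.0817]);print(t)
go(*t,.15)"
```

```text
[np.float64(0.5519098714275809), np.float64(-0.2979517210128872)]
t 31.50 pos [0.458  0.0658 0.0311] jaw -75.4 w 0.535 F [-0.3 -0.9 -0.7] q [ 0.02 -0.01  1.83  0.    1.32  1.34]
level turn xy deg [ 0.09 -0.42  0.  ]
delta tool now cm [ 2.000e-02  3.759e+01 -1.183e+01]
```

>>> {"fn": "jog_arm", "kwargs": {
  "steps": [
    {"hand": 0.3, "translation": [0, 0, -1], "angular": [0, -0.2, 0]},
    {"hand": 0.3, "translation": [0, 0, -2], "angular": [0, 0, 0]},
    {"hand": 0.3, "translation": [0, 0, -2.5], "angular": [0, 0, 0]},
    {"hand": 0.3, "translation": [0, 0, -2.5], "angular": [0, 0, 0]},
    {"hand": 0.3, "translation": [0, 0, -2.5], "angular": [0, 0, 0]},
    {"hand": 0.3, "translation": [0, 1, -1.5], "angular": [0, 0, 0]},
    {"hand": 0.3, "translation": [0, 2, 0], "angular": [0, 0, 0]},
    {"hand": 0.3, "translation": [0, 2.8, 0], "angular": [0, 0, 0]},
    {"hand": 0.3, "translation": [0, 2.8, 0], "angular": [0, 0, 0]},
    {"hand": 0.3, "translation": [0, 2.8, 0], "angular": [0, 0, 0]},
    {"hand": 0.3, "translation": [0, 2.8, 0], "angular": [0, 0, 0]},
    {"hand": 0.3, "translation": [0, 2.8, 0], "angular": [0, 0, 0]},
    {"hand": 0.3, "translation": [0, 2.8, 0], "angular": [0, 0, 0]},
    {"hand": 0.3, "translation": [0, 2.8, 0], "angular": [0, 0, 0]},
    {"hand": 0.3, "translation": [0, 2.8, 0], "angular": [0, 0, 0]},
    {"hand": 0.3, "translation": [0, 2.8, 0], "angular": [0, 0, 0]},
    {"hand": 0.3, "translation": [0, 2.8, 0], "angular": [0, 0, 0]},
    {"hand": 0.3, "translation": [0, 1.5, 0], "angular": [0, 0, 0]}
  ]
}}

```text
time: 33.0
ee_pos: [0.5423, -0.2605, 0.1594]
tool_rot: [3.112, 0.41, 0.012]
force: [-0.1, -0.5, -1.4]
gripper_width: 0.537
```

```bash
python3 -c "
from h import *
go(.555,-.298,.13)
c=ctrl.capture('wrist');np.savez('w22',**c);cv2.imwrite('pics/w22.png',c['image'][:,:,::-1])"
```

```text
t 33.00 pos [ 0.5423 -0.2605  0.1594] jaw -75.0 w 0.537 F [-0.1 -0.5 -1.4] q [-0.54  0.21  1.32  0.    1.6   0.77]
level turn xy deg [ 0.2 -0.4  0. ]
delta tool now cm [0.23 3.94 2.96]
```

View pics/w22.png

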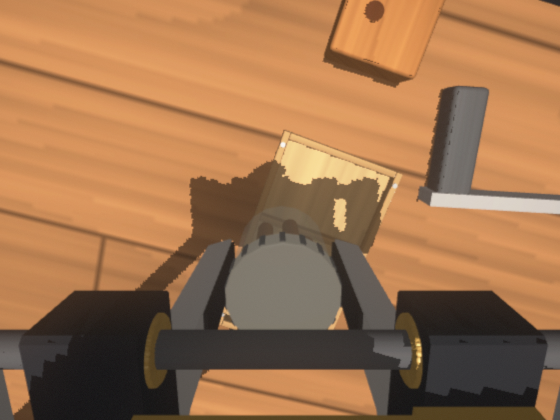

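```bash
python3 -c "
from h import *
c=np.load('w22.npz')
print('lid',wp(c,283.5,289,.194))
for u,v in [(441,243),(455,240),(437,207),(450,205)]: print('top clamp',pw(u,v,.03).round(3))
for u,v in [(431,192),(468,190),(487,90),(445,88)]: print('wr clamp',wp(c,u,v,.03).round(3))
for u,v in [(332,48),(411,76)]: print('offcut',wp(c,u,v,.045).round(3))
"
```

```text
lid [ 0.54138773 -0.26157723  0.194     ]
top clamp [ 0.578 -0.381  0.03 ]
top clamp [ 0.585 -0.414  0.03 ]
top clamp [ 0.664 -0.374  0.03 ]
top clamp [ 0.67  -0.405  0.03 ]
wr clamp [ 0.582 -0.382  0.03 ]
wr clamp [ 0.592 -0.413  0.03 ]
wr clamp [ 0.672 -0.396  0.03 ]
wr clamp [ 0.665 -0.363  0.03 ]
offcut [ 0.667 -0.266  0.045]
offcut [ 0.664 -0.329  0.045]
```

>>> {"fn": "jog_arm", "kwargs": {
  "steps": [
    {"hand": 0.3, "translation": [0, 1.5, 0.3], "angular": [0.2, -0.4, 0]},
    {"hand": 0.3, "translation": [0, 1.5, 0.5], "angular": [0, 0, 0]},
    {"hand": 0.3, "translation": [0, 0.7, 1], "angular": [0, 0, 0]},
    {"hand": 0.3, "translation": [0, 0, 1], "angular": [0, 0, 0]},
    {"hand": 0.3, "translation": [0, 0, 0.5], "angular": [0, 0, 0]},
    {"hand": 0.3, "translation": [0, 0, 0], "angular": [0, 0, 0]}
  ]
}}

```text
time: 33.55
ee_pos: [0.5517, -0.2997, 0.1216]
tool_rot: [-3.113, -0.404, 0.003]
force: [-1.2, 0.1, -1.5]
gripper_width: 0.536
```

```bash
python3 -c "
from h import *
go(.553,-.298,.0361)
c=ctrl.capture('wrist');np.savez('w23',**c);cv2.imwrite('pics/w23.png',c['image'][:,:,::-1])
def T(x,y,p): return [p[0]+x*np.cos(p[2])-y*np.sin(p[2]),p[1]+x*np.sin(p[2])+y*np.cos(p[2])]
p=[.4951,-.2933,-.0817]
print(proj([T(x,y,p)+[.018] for x,y in [(.099,.056),(.099,-.056)]],c['camera_matrix'],c['extrinsics']).round(0))"
```

```text
t 33.55 pos [ 0.5517 -0.2997  0.1216] jaw -75.2 w 0.536 F [-1.2  0.1 -1.5] q [-0.59  0.29  1.3   0.    1.55  0.72]
level turn xy deg [-0.15  0.1   0.  ]
delta tool now cm [ 0.19 -0.1   8.55]
[[229. 130.]
 [366. 179.]]
```

View pics/w23.png

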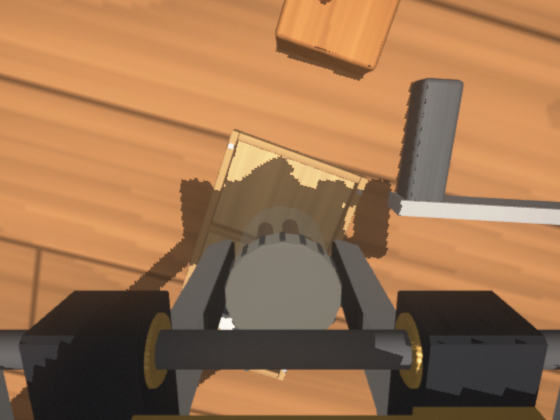

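>>> {"fn": "jog_arm", "kwargs": {
  "steps": [
    {"hand": 0.3, "translation": [0, 0, 1.5], "angular": [0, 0, 0]},
    {"hand": 0.3, "translation": [0, 0, 2], "angular": [0, 0, 0]},
    {"hand": 0.3, "translation": [0, 0, 2], "angular": [0, 0, 0]},
    {"hand": 0.3, "translation": [0, 0, 1], "angular": [0, 0, 0]},
    {"hand": 0.3, "translation": [0, 0, 0], "angular": [0, 0, 0]}
  ]
}}

```text
time: 34.02
ee_pos: [0.5533, -0.2958, 0.0584]
tool_rot: [3.114, 0.412, 0.005]
force: [-0.7, -0.2, -0.3]
gripper_width: 0.538
```

```bash
python3 -c "
from h import *
go(.553,-.298,.0361)"
```

```text
t 34.02 pos [ 0.5533 -0.2958  0.0584] jaw -74.9 w 0.538 F [-0.7 -0.2 -0.3] q [-0.58  0.32  1.39  0.    1.43  0.72]
level turn xy deg [ 0.04 -0.17  0.  ]
delta tool now cm [-0.09  0.2   2.23]
```

>>> {"fn": "jog_arm", "kwargs": {
  "steps": [
    {"hand": 0.3, "translation": [0, 0.1, 0.6], "angular": [0, -0.1, 0]},
    {"hand": 0.3, "translation": [0, 0.1, 0.6], "angular": [0, 0, 0]},
    {"hand": 0.3, "translation": [0, 0, 0.4], "angular": [0, 0, 0]},
    {"hand": 0.3, "translation": [0, 0, 0.2], "angular": [0, 0, 0]}
  ]
}}

```text
time: 34.35
ee_pos: [0.5557, -0.2978, 0.0426]
tool_rot: [3.11, 0.414, 0.008]
force: [-0.2, 0.9, -1.8]
gripper_width: 0.538
```

>>> {"fn": "jog_arm", "kwargs": {
  "steps": [
    {"hand": 0.3, "translation": [0, 0, 0.2], "angular": [0, 0, 0]}
  ]
}}

```text
time: 34.43
ee_pos: [0.5561, -0.298, 0.0411]
tool_rot: [3.11, 0.414, 0.01]
force: [-0.3, 0.1, -0.5]
gripper_width: 0.543
```

>>> {"fn": "jog_arm", "kwargs": {
  "steps": [
    {"hand": 0.3, "translation": [0, 0, 0.2], "angular": [0, 0, 0]}
  ]
}}

```text
time: 34.52
ee_pos: [0.5565, -0.2983, 0.0394]
tool_rot: [3.109, 0.414, 0.011]
force: [-0.5, 1.1, 0.1]
gripper_width: 0.537
```

>>> {"fn": "jog_arm", "kwargs": {
  "steps": [
    {"hand": 0.3, "translation": [-0.3, 0, 0.1], "angular": [0, -0.3, 0]},
    {"hand": 0.3, "translation": [0, 0, 0.2], "angular": [0, 0, 0]}
  ]
}}

```text
time: 34.68
ee_pos: [0.5538, -0.2996, 0.0369]
tool_rot: [3.107, 0.414, 0.003]
force: [0.3, 0.3, -0.3]
gripper_width: 0.538
```

>>> {"fn": "jog_arm", "kwargs": {
  "steps": [
    {"hand": 0.3, "translation": [0, 0, 0.15], "angular": [0, 0, 0]}
  ]
}}

```text
time: 34.77
ee_pos: [0.5538, -0.2997, 0.0355]
tool_rot: [3.107, 0.414, 0.004]
force: [0.6, -0.3, -1.7]
gripper_width: 0.536
```

>>> {"fn": "jog_arm", "kwargs": {
  "steps": [
    {"hand": 0.3, "translation": [0, 0, 0.15], "angular": [0, 0, 0]}
  ]
}}

```text
time: 34.85
ee_pos: [0.5539, -0.2998, 0.035]
tool_rot: [3.107, 0.413, 0.004]
force: [-2.4, 2.4, 9.2]
gripper_width: 0.537
```

Landed. Release and lift.

>>> {"fn": "jog_arm", "kwargs": {
  "steps": [
    {"hand": 0.6, "translation": [0, 0, 0], "angular": [0, 0, 0]},
    {"hand": 0.68, "translation": [0, 0, 0], "angular": [0, 0, 0]},
    {"hand": 0.68, "translation": [0, 0, 0], "angular": [0, 0, 0]},
    {"hand": 0.68, "translation": [0, 0, -1], "angular": [0, 0, 0]},
    {"hand": 0.68, "translation": [0, 0, -2], "angular": [0, 0, 0]},
    {"hand": 0.68, "translation": [0, 0, -3], "angular": [0, 0, 0]},
    {"hand": 0.68, "translation": [0, 0, -3], "angular": [0, 0, 0]},
    {"hand": 0.68, "translation": [0, 0, -3], "angular": [0, 0, 0]},
    {"hand": 0.68, "translation": [0, 0, -3], "angular": [0, 0, 0]},
    {"hand": 0.68, "translation": [-1.5, 0, -1], "angular": [0, 0, 0]},
    {"hand": 0.68, "translation": [-3, 0, 0], "angular": [0, 0, 0]},
    {"hand": 0.68, "translation": [-3, 0, 0], "angular": [0, 0, 0]},
    {"hand": 0.68, "translation": [-3, 0, 0], "angular": [0, 0, 0]},
    {"hand": 0.68, "translation": [-3, 0, 0], "angular": [0, 0, 0]},
    {"hand": 0.68, "translation": [-3, 0, 0], "angular": [0, 0, 0]},
    {"hand": 0.68, "translation": [-2, 0, 0], "angular": [0, 0, 0]},
    {"hand": 0.68, "translation": [0, 0, 0], "angular": [0, 0, 0]}
  ]
}}

```text
time: 36.27
ee_pos: [0.3703, -0.3491, 0.2136]
tool_rot: [3.093, 0.419, 0.018]
force: [0.5, -0.3, 0.3]
gripper_width: 0.681
```

```bash
python3 -c "
from h import *
go(.4,-.29,.2)
for n in ['wrist','top','scene']:
    c=ctrl.capture(n);np.savez('f'+n,**c);cv2.imwrite('pics/f_%s.png'%n,c['image'][:,:,::-1])"
```

```text
t 36.27 pos [ 0.3703 -0.3491  0.2136] jaw -74.6 w 0.681 F [ 0.5 -0.3  0.3] q [-0.87 -0.02  1.47 -0.    1.67  0.43]
level turn xy deg [ 1.21 -0.49  0.  ]
delta tool now cm [ 4.43 -4.94  1.3 ]
```

View pics/f_wrist.png

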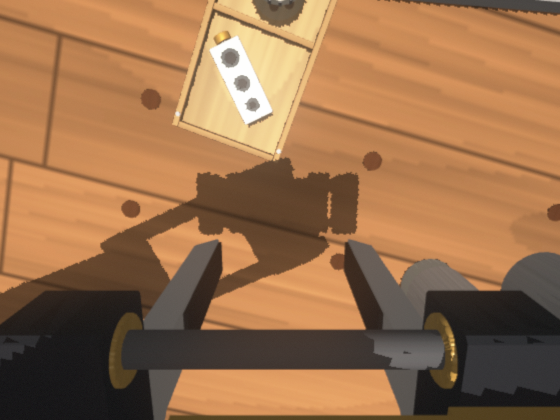

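View pics/f_top.png

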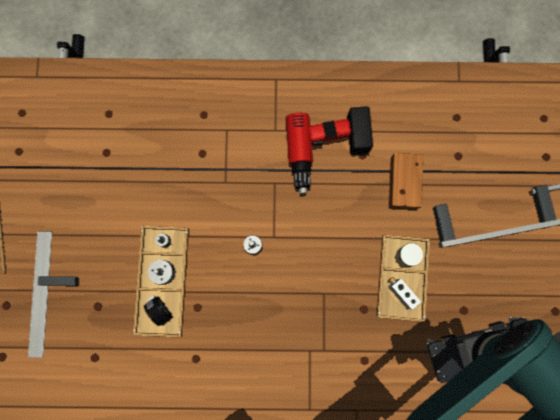

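View pics/f_scene.png

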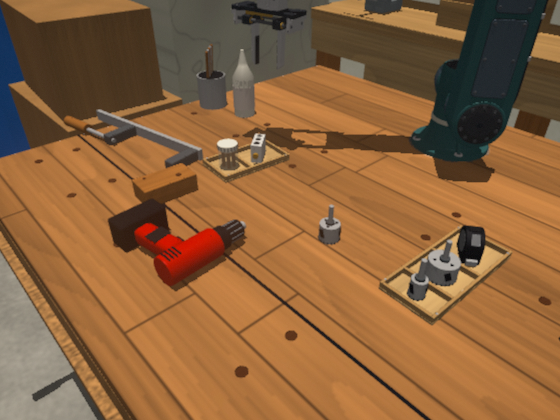

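```bash
python3 -c "
import cv2,numpy as np
im=cv2.imread('pics/f_top.png')
a=cv2.resize(im[220:345,125:200],None,fx=4,fy=4,interpolation=cv2.INTER_CUBIC)
b=cv2.resize(im[225:350,370:445],None,fx=4,fy=4,interpolation=cv2.INTER_CUBIC)
cv2.imwrite('pics/f_z.png',np.hstack([a,b]))"
```

```text
(no output)
```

View pics/f_z.png

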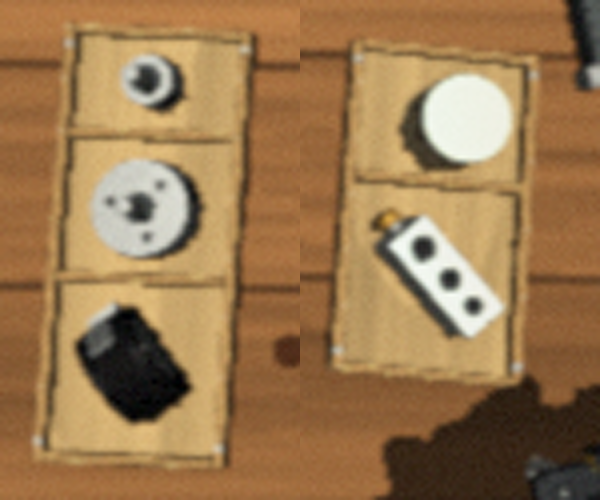

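>>> {"fn": "jog_arm", "kwargs": {
  "steps": [
    {"hand": 0.68, "translation": [0, -2, -1], "angular": [0, 0, 0]},
    {"hand": 0.68, "translation": [0, -3, -1], "angular": [0, 0, 0]},
    {"hand": 0.68, "translation": [0, -3, -1], "angular": [0, 0, 0]},
    {"hand": 0.68, "translation": [0, -3, 0], "angular": [0, 0, 0]},
    {"hand": 0.68, "translation": [0, -3, 0], "angular": [0, 0, 0]},
    {"hand": 0.68, "translation": [0, -2, 0], "angular": [0, 0, 0]},
    {"hand": 0.68, "translation": [0, 0, 0], "angular": [0, 0, 0]},
    {"hand": 0.68, "translation": [0, 0, 0], "angular": [0, 0, 0]}
  ]
}}

```text
time: 37.08
ee_pos: [0.3369, -0.1845, 0.2408]
tool_rot: [3.096, 0.445, 0.027]
force: [0.2, -0.0, 0.4]
gripper_width: 0.683
```

Check the pieces numerically in the tray frames.

```bash
python3 -c "
from h import *
def loc(P,p):
    d=P[:2]-np.array(p[:2]);c,s=np.cos(p[2]),np.sin(p[2]);return np.round([c*d[0]+s*d[1],-s*d[0]+c*d[1]],4)
L=[.4816,.2856,-.027];D=[.4951,-.2933,-.0817]
f=lambda x,y,o:(o[0]+(x+.5)/4-.5,o[1]+(y+.5)/4-.5)
o=(125,220);q=(370-75,225)
print('small',loc(pw(*f(151,82,o),.043),L),'large',loc(pw(*f(143,207,o),.043),L))
print('tape',loc(pw(*f(134,362,o),.045),L))
print('jar',loc(pw(*f(467,118,q),.071),D),'guide',loc(pw(*f(445,276,q),.055),D))
s=ctrl.read_state();print(s['time'],s['qd'].round(3))
a=cv2.imread('pics/top0.png');b=cv2.imread('pics/f_top.png')
for n,(r0,r1,c0,c1) in dict(spare=(230,260,238,268),drill=(100,200,280,380),offcut=(148,215,385,430)).items():
    w=cv2.phaseCorrelate(cv2.cvtColor(a[r0:r1,c0:c1],6).astype(np.float32),cv2.cvtColor(b[r0:r1,c0:c1],6).astype(np.float32));print(n,np.round(w[0],2),round(w[1],2))
c=ctrl.capture('top');cv2.imwrite('pics/f2.png',c['image'][:,:,::-1])"
```

```text
small [ 0.0942 -0.0027] large [ 0.0209 -0.0031]
tape [-0.0683 -0.0046]
jar [ 0.0532 -0.0016] guide [-0.0375  0.0016]
37.0833 [ 0.047 -0.016  0.002  0.012  0.015  0.01 ]
spare [-0.08  0.26] 0.89
drill [-0.02  0.11] 0.85
offcut [0.54 0.08] 1.0
```

View pics/f2.png

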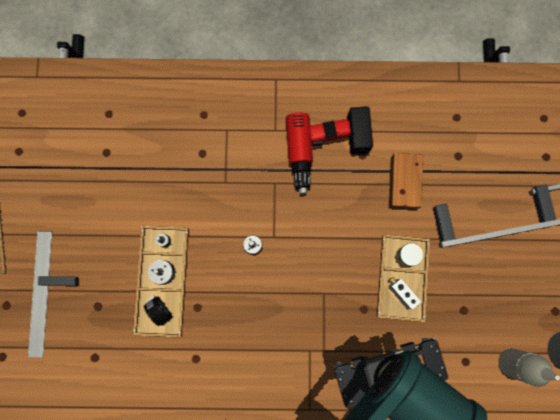

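All pieces are in range and the arm is clear, so I'm handing in.

```bash
python3 -c "
from plant import ctrl
print(ctrl.finish_job())"
```

```text
the job is handed in; nothing more can be done
None
```

Both kits are made up and the job is handed in, at about 37 s of the 131 s allowed. `finish_job` gave no verdict.

- **Lock-fitting kit (three-bay tray):** the tape measure is in the longest bay, the large hole saw in the middle bay and the small hole saw in the shortest.
- **Dowelling kit (two-bay tray):** the drill guide block is in the longer bay and the jar of dowels in the shorter one.

The last pictures show all five pieces standing upright and released. I measured their positions in the tray frames from the top picture:

| Piece | x (mm) | y (mm) |
|---|---|---|
| Tape measure | -68 | -5 |
| Large hole saw | 21 | -3 |
| Small hole saw | 94 | -3 |
| Drill guide block | -38 | 2 |
| Jar of dowels | 53 | -2 |

All of these are inside the limits. I did not measure heights or tilt. Each piece was lowered until the wrist force showed it on the floor, with the tool within about 1° of plumb.

The middle-sized hole saw, drill and offcut shifted by no more than 0.55 pixel (about 1 mm) between the first and last pictures. The arm ended clear of everything.

**Disagreements:** the wrist and top cameras differed by 2–6 mm on some positions at pick-up. I used values in between, and every grasp closed at the expected width.

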